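# Weigh down two speaker grilles in their bonding jigs

## Task

Weigh down the two speaker grilles that lie in their jigs. Put the round pressing board centred on the round grille, and slip the wide ring weight and then the narrow ring weight over its upright grip; put the rectangular pressing board centred and square on the rectangular grille, long side along long side, and slip the rectangular frame weight over its grip. Set everything down flat without dropping it, and leave the tin and the green plug where they stand.

Things in the scene. Friction and masses are not known exactly. Their poses are not given: they have to be found in the camera images.
- jig_round: Jig fixed to the bench: square plywood base 150x150x12 mm on which a black round speaker grille (118 mm diameter) lies centred, fixed, its flat top 20 mm above the bench; four 12 mm dowel stops, 22 mm high above the bench, stand at the base's corners, 68 mm from the centre. Origin: centre of the base's underside, on the bench; z up.
- jig_rect: Jig fixed to the bench: rectangular plywood base 144x188x12 mm (x, y) on which a black rectangular speaker grille, 120 mm along x and 163 mm along y, lies centred, fixed, its nearly flat top 24 mm above the bench; 10 mm dowel stops round it, 22 mm high above the bench. Origin: centre of the base's underside, on the bench; y along the long side, z up.
- board_round: Loose round plywood pressing board, 90 mm diameter, 12 mm thick, with an upright round wooden grip in the middle, 20 mm diameter, which rises 60 mm above the board (top 72 mm above the underside). About 0.12 kg. Origin: centre of the underside; z up along the grip.
- board_rect: Loose rectangular plywood pressing board, 70x100 mm (x, y), 12 mm thick, with an upright flat wooden grip in the middle, 16 mm thick along x and 40 mm wide along y, which rises 50 mm above the board (top 62 mm above the underside). About 0.12 kg. Origin: centre of the underside; y along the long side, z up. Its two ends are alike.
- weight_wide: Loose wide steel ring weight: outer diameter 66 mm, hole 34 mm right through, 26 mm high, about 0.5 kg, lying flat. Fits over the round grip. Origin: centre of the underside; z up.
- weight_narrow: Loose narrow steel ring weight: outer diameter 50 mm, hole 34 mm right through, 26 mm high, about 0.2 kg, lying flat. Fits over the round grip. Origin: centre of the underside; z up.
- weight_frame: Loose rectangular steel frame weight: 60x84 mm outside (x, y), with a window 32x56 mm (x, y) right through, 26 mm high, about 0.6 kg, lying flat. Fits over the flat grip of the rectangular board, long side along long side; its two ends are alike. Origin: centre of the underside; y along the long side, z up.
- tin_clips: Bystander: small round grey tin of clips behind the work, 68 mm diameter, 48 mm high, loose. Origin: centre of the underside.
- plug_green: Bystander: small green connector plug, 35x28x21 mm, loose, among the boards and weights. Origin: centre of the underside.
There are look-alikes about, which are no part of the job. What is shaped like the weight_narrow but red is not meant. Leave any orange look-alike of the weight_frame alone.

How it is judged (in metres and radians):
At the end, for the whole second after the job is handed in: Each board lies flat on its grille, centred within 12 mm (the rectangular one square within 0.15 rad); the wide ring lies flat on the round board, the narrow ring on the wide one, the frame on the rectangular board, each round its grip (heights within 5 mm); all at rest (horizontal distance between board_round and jig_round below 0.012 m and z of board_round in the frame of jig_round between 0.015 and 0.025 m and angle between each of board_round, weight_wide, weight_narrow, board_rect, weight_frame's own z axis and vertical below 0.08 rad and horizontal distance between each of weight_wide, weight_narrow and board_round below 0.012 m and z of weight_wide in the frame of board_round between 0.007 and 0.017 m and z of weight_narrow in the frame of board_round between 0.033 and 0.043 m and horizontal distance between board_rect and jig_rect below 0.012 m and z of board_rect in the frame of jig_rect between 0.019 and 0.029 m and angle between the y axis of board_rect and the y axis of jig_rect, either way round below 0.15 rad and horizontal distance between weight_frame and board_rect below 0.014 m and z of weight_frame in the frame of board_rect between 0.007 and 0.017 m and linear speed of each of board_round, board_rect, weight_wide, weight_narrow, weight_frame below 0.02 m/s); the robot touches nothing.
It fails at once if the tin or the green plug was moved by more than 30 mm (distance of any of tin_clips, plug_green from where it was at the start of the episode above 0.03 m).
It fails at once if a board or weight was dropped (in free fall, out of the fingers, faster than 0.7 m/s: about 25 mm) ((linear speed of board_round above 0.7 m/s and contact force between board_round and the fingers below 0.2 N) or (linear speed of board_rect above 0.7 m/s and contact force between board_rect and the fingers below 0.2 N) or (linear speed of weight_wide above 0.7 m/s and contact force between weight_wide and the fingers below 0.2 N) or (linear speed of weight_narrow above 0.7 m/s and contact force between weight_narrow and the fingers below 0.2 N) or (linear speed of weight_frame above 0.7 m/s and contact force between weight_frame and the fingers below 0.2 N)).
It also fails if it takes over 115 s, if anything falls off the work surface, if the arm or the gripper's body presses on something with over 40 N, if the wrist force passes 120 N, or if a joint passes its speed limit or range.

## Robot

A 6-joint arm with a two-finger parallel gripper is mounted at the origin on a cart in front of the work surface, level with it; the furniture and walls round the work are solid. World frame = base frame: x ahead of the robot, y to its left, z up, the work surface at z = 0. Lengths are in mm, angles in degrees, forces in N, time in s.
With the tool pointing down it reaches from about 350 to 850 mm from the base axis. Payload 8.1 kg.
Tool frame: the origin (TCP) lies midway between the tips of the shut fingers; the grasp point (between the pads) lies 19 mm behind it (r.pinch_z is the distance from the TCP to the grasp point, in mm); z points along the fingers, y is the line along which they close (so a half turn about z gives the same grasp; the last joint's range is limited). The gripper opens to 85 mm and grips with 20 to 120 N. Pads are 22 mm wide; open, the fingers measure 114 mm over their backs; the gripper's body (76 mm by 85 mm) begins 54 mm behind the grasp point. The pads swing forward as they close: fully open they stand 13 mm farther back than shut.
Start: joints at [62.716, 7.471, 85.268, -0, 87.261, -4.893], TCP at [228.536, 554.776, 231.292] pointing down, gripper open.
Joint ranges: [-169.43, 169.43], [-51.17, 129.36], [1.28, 143.12], [-76.62, 256.62], [0, 156.53], [-152.29, 152.29]. Speed limits (degrees/s): [136.94, 136.94, 159.86, 180, 180, 180].

## Interface

Orientations are given as [roll, pitch, yaw] about the fixed x, y, z axes, in that order (R = Rz(yaw) Ry(pitch) Rx(roll)).
In Python, from bench import sensors, optics, job, r gives the robot as it stands.
- The arm moves only by the tool play_rows, never from a script. Its argument "motion" is a list that holds one entry, the list of rows, each a list of 6 numbers: the shift along the tool's x, y, z in cm, then the turn, a rotation vector about the tool's x, y, z in degrees. In form: [[[x, y, z, ax, ay, az], ...]]. A call has 1 to 5 rows; each row is the pose to reach, as a shift and turn from the pose commanded when the call began, along the tool's axes at that moment; what a row does not reach only later rows make up. A row lasts 1/10 s, in which the tool goes at most 50 mm and 8.59 degrees, less where a joint would pass 70% of its speed; a pose out of reach is approached as far as the arm can. A call with a gripper value outside its range is refused whole. "jaw" is the opening, from 0 (shut) to 1 (fully open), set as the call begins (left out, the last holds). The fingers move at their own pace and stop on an object; "squeeze" is the grip in N (left out, the last holds). Time passes only in rows, so rows that repeat a pose let the fingers close. It gives the time, the measured TCP pose, the force, the opening and the grip force at its end, in the units of the state.
- sensors.sense(): the state, without advancing time (a new reading comes with each control period).
- optics.snapshot(name): name is "side" or "top"; returns a dict with "pixels" (384x512x3 uint8, red, green, blue), "mtx" (3x3 intrinsics, pixels), "R" (3x3) and "t" (3): a world point X has camera coordinates R X + t. Camera axes: x right, y down, z forward; pixel columns grow to the right and rows downward; lengths in mm; the calibration is good to about 2 mm. A picture is of the moment at which its call begins. There is no depth.
- job.hand_in(): hands the job in; it is judged then, once.
The state is a dict: "time": time; "joint_pos": joint angles; "qd": joint speeds; "joint_efforts": joint torques, N m; "tool_pos": TCP position; "tcp_rot": TCP orientation; "ft_force": force on the tool from outside, world axes, zero at the start; "wrist_torque": the same for the moment, N m; "finger_gap": finger opening in mm; "grip_force": force on a finger pad.
Only numpy, scipy, OpenCV 4.12 (cv2) and the standard library are available. Lean on these libraries where they do the work, as an engineer would, in place of code of your own. Each camera call takes 0.05 s, during which the arm holds its last target. There are 200 camera calls.

## Working session

There is one attempt and no reset: what is moved stays moved. The work goes in short steps, Python scripts to look and compute and a tool call to move; the robot and the scene stay as the last step left them, time stands still between calls to the robot, and variables do not carry over. Pictures are saved under pics/ and viewed, at most 14 in all, crops included, and the job is handed in when it is done.

Besides the shell and the picture viewer there is one more tool, called after "Emit:" by a JSON object that holds its "op" and its "data". play_rows: Moves the arm, as the interface text tells. Its arguments: {"type":"object","properties":{"motion":{"type":"array","items":{"type":"array","items":{"type":"array","items":{"type":"number"}}}},"jaw":{"type":"number"},"squeeze":{"type":"number"}},"required":["motion"]}

```bash
mkdir -p pics
python3 - <<'E'
from bench import sensors, optics, job, r
import cv2,numpy as np,pickle
print(sensors.sense())
for n in("top","side"):
    s=optics.snapshot(n); pickle.dump(s,open(f"{n}.pkl","wb"))
    cv2.imwrite(f"pics/{n}0.png",cv2.resize(s["pixels"][:,:,::-1],(800,600),interpolation=cv2.INTER_CUBIC))
    print(n,s["mtx"],s["R"],s["t"], -s["R"].T@s["t"])
E
```

```text
{'time': 0.0, 'joint_pos': array([ 6.27152977e+01,  7.51490576e+00,  8.53305435e+01,  8.47233843e-04,
        8.72610577e+01, -4.89387163e+00]), 'qd': array([ 0.07409901,  0.02104306,  0.02336477, -0.08455871, -0.08650564,
        0.09303356]), 'joint_efforts': array([ 1.06968713e-03, -5.69396603e+01, -5.00550771e+01, -5.96934069e-05,
        1.47410732e-02, -1.22252118e-05]), 'tool_pos': array([228.28032795, 554.2765308 , 230.23442249]), 'tcp_rot': array([-1.79893953e+02, -9.92924710e-03,  1.57609119e+02]), 'ft_force': array([-0.1688791 ,  0.4221766 ,  0.16793392]), 'wrist_torque': array([ 0.00187018,  0.0324117 , -0.00097315]), 'grip_force': 0.0, 'finger_gap': 85.43128613668348}
top [[463.2832097    0.         250.72759131]
 [  0.         463.2832097  197.35937364]
 [  0.           0.           1.        ]] [[ 0.00434345 -0.99993208 -0.01081568]
 [-0.99809357 -0.00366907 -0.06160974]
 [ 0.06156587  0.01106266 -0.99804171]] [ -25.83925738  599.42134069 1414.95003458] [ 511.27818887  -39.29129083 1448.82987936]
side [[395.66455982   0.         257.35193598]
 [  0.         395.66455982 194.45427579]
 [  0.           0.           1.        ]] [[-0.90786506 -0.41890754  0.01724809]
 [-0.25180332  0.51189657 -0.82131419]
 [ 0.33522547 -0.74998558 -0.57021532]] [549.29826602 225.89397534 762.89354246] [299.82821381 686.62999462 611.06916382]
```

View pics/top0.png

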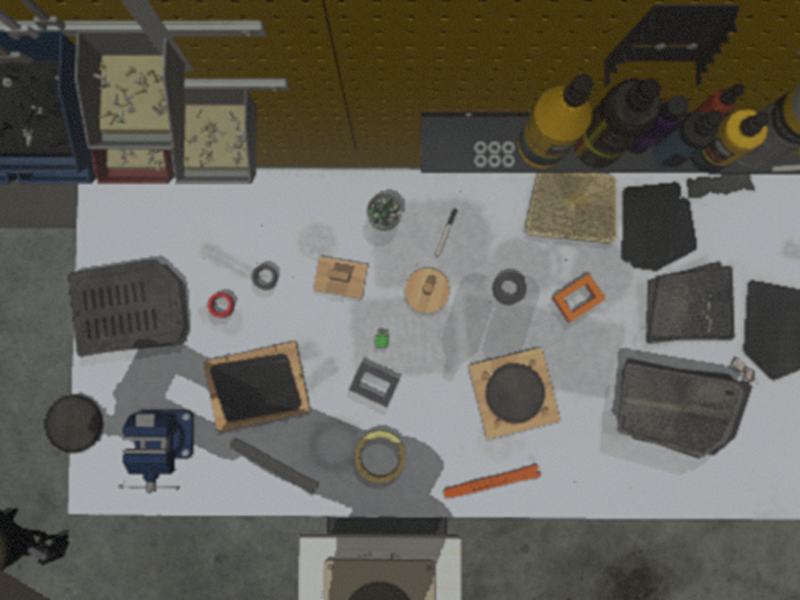

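View pics/side0.png

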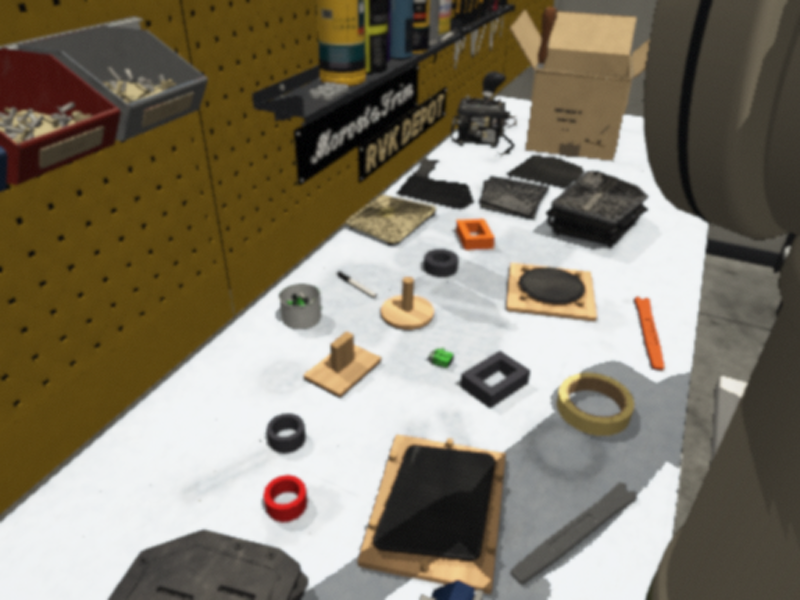

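The top view (800x600) shows:
- Round board at (427,289), rectangular board at (341,277).
- Wide black ring at (509,287). Narrow black ring at (265,276), with a red look-alike at (220,304).
- Dark frame at (376,382), with an orange look-alike at (578,297).
- Round jig at (514,392), rectangular jig at (256,385).
- Plug at (381,339), tin at (384,210).
- The tape ring at (380,457) is another possible confusion, for a weight.

I choose the dark narrow ring, the dark wide ring and the dark frame. Next I'll measure them.

```bash
cat > h.py <<'E'
import cv2,numpy as np,pickle
def ray(s,uv,z):
    d=s["R"].T@np.linalg.solve(s["mtx"],[uv[0],uv[1],1.]); c=-s["R"].T@s["t"]
    return c+d*(z-c[2])/d[2]
def proj(s,X):
    p=s["mtx"]@(s["R"]@np.array(X,float)+s["t"]); return p[:2]/p[2]
def rect(s,mask,z,seed,k=4):
    """biggest contour around seed (raw px): world centre, sizes, long-side yaw at height z"""
    cs,_=cv2.findContours(mask,cv2.RETR_EXTERNAL,cv2.CHAIN_APPROX_NONE)
    cs=[c for c in cs if cv2.pointPolygonTest(c,(float(seed[0]),float(seed[1])),True)>-6*k]
    c=max(cs,key=cv2.contourArea)[:,0,:]/k
    w=np.array([ray(s,p+(.5/k-.5),z)[:2] for p in c],np.float32)
    (cx,cy),(a,b),t=cv2.minAreaRect(w)
    box=cv2.boxPoints(((cx,cy),(a,b),t)); e=[box[1]-box[0],box[2]-box[1]]; L=max(e,key=np.linalg.norm)
    m=cv2.moments(w.reshape(-1,1,2))
    return np.round([cx,cy,m["m10"]/m["m00"],m["m01"]/m["m00"],max(a,b),min(a,b),np.degrees(np.arctan2(L[1],L[0]))%180],1)
def up(s,k=4): return cv2.resize(s["pixels"],None,fx=k,fy=k,interpolation=cv2.INTER_CUBIC)
def masks(s):
    hsv=cv2.cvtColor(up(s),cv2.COLOR_RGB2HSV)
    H,S,V=cv2.split(hsv)
    return dict(wood=((H>4)&(H<28)&(S>60)&(V>60)).astype(np.uint8)*255, dark=((V<105)&(S<110)).astype(np.uint8)*255, green=((H>40)&(H<80)&(S>100)).astype(np.uint8)*255)
E
python3 - <<'E'
from h import *
s=pickle.load(open("top.pkl","rb")); m=masks(s)
for n,mk,z,v in [("board_round","wood",12,(420,295)),("board_rect","wood",12,(322,285)),("jig_round","wood",12,(514,355)),("jig_rect","wood",12,(225,420)),
 ("grille_round","dark",20,(514,392)),("grille_rect","dark",24,(256,385)),("wide","dark",26,(498,287)),("narrow","dark",26,(256,276)),("frame","dark",26,(357,382)),("plug","green",21,(381,339)),("tin","dark",48,(384,210))]:
    sd=np.array(v)/1.5625*4
    try: print(n,rect(s,m[mk],z,sd))
    except Exception as e: print(n,e)
img=up(s,4)[:,:,::-1]; vis=img.copy()
vis[m["dark"]>0]=(255,0,255); vis[m["wood"]>0]=(255,255,0)
cut=lambda a:a[620:1220,500:1540]
cv2.imwrite("pics/m.png",cv2.resize(np.vstack([cut(img),cut(vis)]),(520,600)))
print(proj(s,[228,554,230])*1.5625)
E
```

```text
board_round [ 6.372e+02 -9.210e+01  6.372e+02 -9.230e+01  8.820e+01  8.710e+01
  2.000e-01]
board_rect [663.3  80.3 663.3  80.3  98.2  69.3  80.1]
jig_round [ 435.5 -264.7  435.2 -264.5  149.9  149.2   14.3]
jig_rect [445.1 245.  445.1 244.5 188.7 143.4 102.5]
grille_round [ 434.9 -264.8  435.2 -264.6  116.8  115.1  170. ]
grille_rect [430.1 240.2 433.6 245.4 210.2 153.4  94. ]
wide [ 642.2 -254.4  642.6 -253.8   71.    66.8  153.3]
narrow [662.4 228.2 662.3 228.3  51.9  49.8  54.8]
frame [455.3   9.8 454.8   9.9  81.8  69.3  66.2]
plug [ 5.375e+02 -2.600e+00  5.368e+02 -2.700e+00  2.310e+01  2.160e+01
  2.000e-01]
tin [ 7.890e+02 -1.000e+01  7.901e+02 -8.900e+00  7.410e+01  6.960e+01
  1.000e-01]
[ 42.72197822 521.92527995]
```

View pics/m.png

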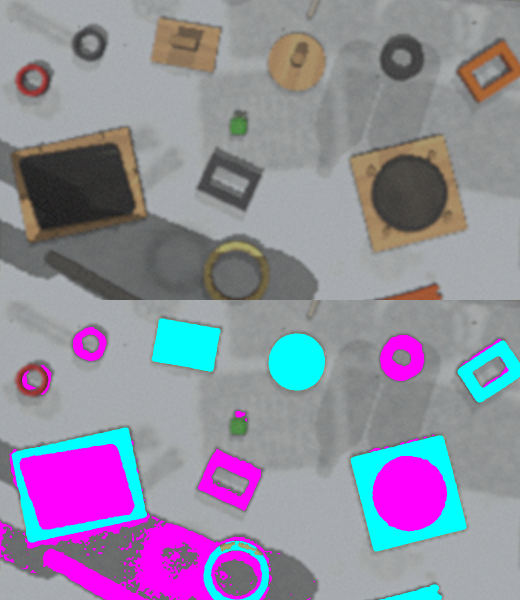

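```bash
cat > plan.py <<'E'
import sys,numpy as np
from bench import sensors,r
from scipy.spatial.transform import Rotation as Ro
x,y,z,yaw=map(float,sys.argv[1:5])
s=sensors.sense(); R=Ro.from_euler("xyz",s["tcp_rot"],degrees=True)
d=R.inv().apply(np.array([x,y,z])-s["tool_pos"])/10
rv=(R.inv()*Ro.from_euler("xyz",[180,0,yaw],degrees=True)).as_rotvec(degrees=True)
j1=np.degrees(np.arctan2(y,x))
print("t",round(s["time"],2),"pos",s["tool_pos"].round(1),"rot",s["tcp_rot"].round(1),"F",s["ft_force"].round(1),"gap",round(s["finger_gap"],1),"grip",round(s["grip_force"],1))
print("shift",d.round(2),"turn",rv.round(1),"rows",round(max(np.linalg.norm(d)/5,np.linalg.norm(rv)/8.59),1),"j6~",round(j1+90-yaw,1))
E
python3 -c "
from bench import r
print([(a,getattr(r,a)) for a in dir(r) if a[0]!='_'])"
python3 plan.py 637 -92 140 157.6
```

```text
[('PlanningError', <class 'bench.PlanningError'>), ('pinch_z', 18.700000000000003)]
t 0.1 pos [228.3 554.3 230.3] rot [-179.9   -0.   157.6] F [-0.8 -0.1  0.4] gap 85.3 grip 0.0
shift [-62.41 -44.17   9.1 ] turn [-0.1 -0.   0. ] rows 15.4 j6~ -75.8
```

Emit:
{"op": "play_rows", "data": {"motion": [[[-62.4, -44.2, 9, 0, 0, 0], [-62.4, -44.2, 9, 0, 0, 0], [-62.4, -44.2, 9, 0, 0, 0], [-62.4, -44.2, 9, 0, 0, 0], [-62.4, -44.2, 9, 0, 0, 0]]], "jaw": 1, "squeeze": 60}}

```text
time: 0.6
tool_pos: [361.6, 343.1, 201.5]
tcp_rot: [-180.0, -0.0, 157.6]
ft_force: [0.2, 0.4, 0.1]
finger_gap: 85.6
grip_force: 0.0
```

Emit:
{"op": "play_rows", "data": {"motion": [[[-42.1, -29.8, 6.1, 0, 0, 0], [-42.1, -29.8, 6.1, 0, 0, 0], [-42.1, -29.8, 6.1, 0, 0, 0], [-42.1, -29.8, 6.1, 0, 0, 0], [-42.1, -29.8, 6.1, 0, 0, 0]]]}}

```text
time: 1.1
tool_pos: [494.4, 133.1, 172.3]
tcp_rot: [-180.0, -0.0, 157.6]
ft_force: [0.8, 0.8, 0.5]
finger_gap: 85.4
grip_force: 0.0
```

Emit:
{"op": "play_rows", "data": {"motion": [[[-21.8, -15.5, 3.2, 0, 0, 0], [-21.8, -15.5, 3.2, 0, 0, 0], [-21.8, -15.5, 3.2, 0, 0, 0], [-21.8, -15.5, 3.2, 0, 0, 0], [-21.8, -15.5, 3.2, 0, 0, 0]]]}}

```text
time: 1.6
tool_pos: [626.6, -76.9, 142.2]
tcp_rot: [-180.0, -0.0, 157.6]
ft_force: [-0.3, -0.5, 0.7]
finger_gap: 85.6
grip_force: 0.0
```

```bash
python3 plan.py 637 -92 100 157.6
```

```text
t 1.6 pos [626.6 -76.9 142.2] rot [-180.    -0.   157.6] F [-0.3 -0.5  0.7] gap 85.6 grip 0.0
shift [-1.54 -1.    4.22] turn [-0. -0. -0.] rows 0.9 j6~ -75.8
```

Emit:
{"op": "play_rows", "data": {"motion": [[[-1.5, -1.0, 3, 0, 0, 0], [-1.5, -1.0, 7, 0, 0, 0], [-1.5, -1.0, 10.8, 0, 0, 0], [-1.5, -1.0, 10.8, 0, 0, 0]]]}}

```text
time: 2.0
tool_pos: [630.5, -89.0, 27.3]
tcp_rot: [-179.9, -0.7, 157.6]
ft_force: [-0.8, -0.2, -0.9]
finger_gap: 85.3
grip_force: 0.0
```

Emit:
{"op": "play_rows", "data": {"motion": [[[0, 0, 0, 0, 0, 0], [0, 0, 0, 0, 0, 0], [0, 0, 0, 0, 0, 0], [0, 0, 0, 0, 0, 0], [0, 0, 0, 0, 0, 0]]], "jaw": 0}}

```text
time: 2.5
tool_pos: [637.7, -90.1, 37.2]
tcp_rot: [180.0, 0.2, 157.6]
ft_force: [-1.7, 1.2, 4.7]
finger_gap: 18.8
grip_force: 58.4
```

```bash
python3 plan.py 435.2 -264.6 100 157.6
```

```text
t 2.5 pos [637.7 -90.1  37.2] rot [180.    0.2 157.6] F [-1.7  1.2  4.7] gap 18.8 grip 58.4
shift [ 12.06 -23.84  -6.33] turn [0.  0.2 0. ] rows 5.5 j6~ -98.9
```

Emit:
{"op": "play_rows", "data": {"motion": [[[0, 0, -0.7, 0, 0, 0], [0, 0, -2, 0, 0, 0], [0, 0, -4, 0, 0, 0], [0, 0, -5.5, 0, 0, 0], [0, 0, -6, 0, 0, 0]]]}}

```text
time: 3.0
tool_pos: [637.9, -90.2, 98.3]
tcp_rot: [180.0, 0.2, 157.6]
ft_force: [1.6, -0.5, -1.5]
finger_gap: 18.7
grip_force: 58.5
```

```bash
python3 plan.py 435.2 -264.6 100 157.6
```

```text
t 3.0 pos [637.9 -90.2  98.3] rot [180.    0.2 157.6] F [ 1.6 -0.5 -1.5] gap 18.7 grip 58.5
shift [ 12.1  -23.84  -0.24] turn [0.  0.2 0. ] rows 5.3 j6~ -98.9
```

Emit:
{"op": "play_rows", "data": {"motion": [[[1.5, -3, 0, 0, 0, 0], [3.5, -7, 0, 0, 0, 0], [5.5, -11, 0, 0, 0, 0], [7.5, -15, 0, 0, 0, 0], [9.5, -18.8, 0, 0, 0, 0]]]}}

```text
time: 3.5
tool_pos: [475.2, -228.4, 94.9]
tcp_rot: [-180.0, -0.0, 157.6]
ft_force: [0.2, -0.6, -1.6]
finger_gap: 18.5
grip_force: 58.7
```

Emit:
{"op": "play_rows", "data": {"motion": [[[1.5, -3.0, 0, 0, 0, 0], [2.4, -4.7, 0.5, 0, 0, 0], [2.6, -5, 1, 0, 0, 0], [2.6, -5, 1, 0, 0, 0], [2.6, -5, 1, 0, 0, 0]]]}}

```text
time: 4.0
tool_pos: [434.2, -263.3, 84.9]
tcp_rot: [180.0, -0.0, 157.6]
ft_force: [-0.7, -0.5, -1.7]
finger_gap: 18.6
grip_force: 58.8
```

```bash
python3 plan.py 435.2 -264.6 60 157.6
```

```text
t 4.0 pos [ 434.2 -263.3   84.9] rot [180.   -0.  157.6] F [-0.7 -0.5 -1.7] gap 18.6 grip 58.8
shift [-0.15 -0.09  2.49] turn [ 0. -0.  0.] rows 0.5 j6~ -98.9
```

Emit:
{"op": "play_rows", "data": {"motion": [[[-0.1, -0.1, 1, 0, 0, 0], [-0.1, -0.1, 2, 0, 0, 0], [-0.1, -0.1, 2.4, 0, 0, 0], [-0.1, -0.1, 2.6, 0, 0, 0], [-0.1, -0.1, 2.6, 0, 0, 0]]]}}

```text
time: 4.5
tool_pos: [434.1, -264.9, 58.5]
tcp_rot: [180.0, -0.1, 157.6]
ft_force: [0.8, 0.4, -0.0]
finger_gap: 18.4
grip_force: 59.1
```

Emit:
{"op": "play_rows", "data": {"motion": [[[0, 0, 0.1, 0, 0, 0], [0, 0, 0.2, 0, 0, 0], [0, 0, 0.2, 0, 0, 0]]]}}

```text
time: 4.8
tool_pos: [434.5, -265.5, 57.7]
tcp_rot: [-180.0, 0.0, 157.6]
ft_force: [-2.1, 0.8, 3.3]
finger_gap: 18.5
grip_force: 59.5
```

Emit:
{"op": "play_rows", "data": {"motion": [[[0, 0, 0, 0, 0, 0], [0, 0, 0, 0, 0, 0], [0, 0, -0.2, 0, 0, 0], [0, 0, -4, 0, 0, 0], [0, 0, -8, 0, 0, 0]]], "jaw": 0.7}}

```text
time: 5.3
tool_pos: [432.9, -264.2, 136.4]
tcp_rot: [179.9, -0.2, 157.6]
ft_force: [0.5, 0.3, 0.7]
finger_gap: 59.8
grip_force: 0.0
```

```bash
python3 plan.py 663.3 80.3 130 80.1
```

```text
t 5.3 pos [ 432.9 -264.2  136.4] rot [179.9  -0.2 157.6] F [0.5 0.3 0.7] gap 59.8 grip 0.0
shift [-8.17 40.63  0.65] turn [-0.1 -0.2 77.5] rows 9.0 j6~ 16.8
```

Emit:
{"op": "play_rows", "data": {"motion": [[[-8.2, 40.6, 0.6, 0, 0, 77], [-8.2, 40.6, 0.6, 0, 0, 77], [-8.2, 40.6, 0.6, 0, 0, 77], [-8.2, 40.6, 0.6, 0, 0, 77], [-8.2, 40.6, 0.6, 0, 0, 77]]], "jaw": 1}}

```text
time: 5.8
tool_pos: [561.5, -76.3, 134.1]
tcp_rot: [180.0, 0.0, 118.4]
ft_force: [0.7, -0.0, 0.3]
finger_gap: 85.5
grip_force: 0.0
```

```bash
python3 plan.py 663.3 80.3 130 80.1
```

```text
t 5.8 pos [561.5 -76.3 134.1] rot [180.    0.  118.4] F [ 0.7 -0.   0.3] gap 85.5 grip 0.0
shift [ 8.94 16.39  0.41] turn [ 0.   0.  38.3] rows 4.5 j6~ 16.8
```

Emit:
{"op": "play_rows", "data": {"motion": [[[2, 3.7, 0.4, 0, 0, 8.5], [4, 7.4, 0.4, 0, 0, 17], [6, 11.1, 0.4, 0, 0, 25.5], [8, 14.7, 0.4, 0, 0, 34], [8.9, 16.4, 0.4, 0, 0, 38.3]]]}}

```text
time: 6.3
tool_pos: [662.9, 82.5, 129.7]
tcp_rot: [180.0, -0.1, 80.2]
ft_force: [-0.4, -0.9, 0.3]
finger_gap: 85.0
grip_force: 0.0
```

Emit:
{"op": "play_rows", "data": {"motion": [[[0, 0, 0, 0, 0, 0], [0, 0, 1, 0, 0, 0], [0, 0, 1, 0, 0, 0]]]}}

```text
time: 6.6
tool_pos: [660.2, 78.0, 117.6]
tcp_rot: [-179.8, 0.1, 80.4]
ft_force: [-1.1, 0.6, -0.6]
finger_gap: 85.3
grip_force: 0.0
```

```bash
python3 plan.py 663.3 80.3 30 80.1
python3 - <<'E'
from bench import optics
from h import *
s=optics.snapshot("top"); m=masks(s); pickle.dump(s,open("top1.pkl","wb"))
for n,z,v,mk in[("round",32,proj(s,[435,-265,32]),"wood")]:
    print(rect(s,m[mk],z,np.array(v)*4))
im=up(s,5)[:,:,::-1]
a=cv2.resize(im,(800,600)); cv2.imwrite("pics/top1.png",a)
E
```

```text
t 6.6 pos [660.2  78.  117.6] rot [-1.798e+02  1.000e-01  8.040e+01] F [-1.1  0.6 -0.6] gap 85.3 grip 0.0
shift [0.29 0.3  8.76] turn [-0.2  0.1  0.3] rows 1.8 j6~ 16.8
[ 436.3 -261.5  436.3 -261.3  148.   147.    14.2]
```

View pics/top1.png

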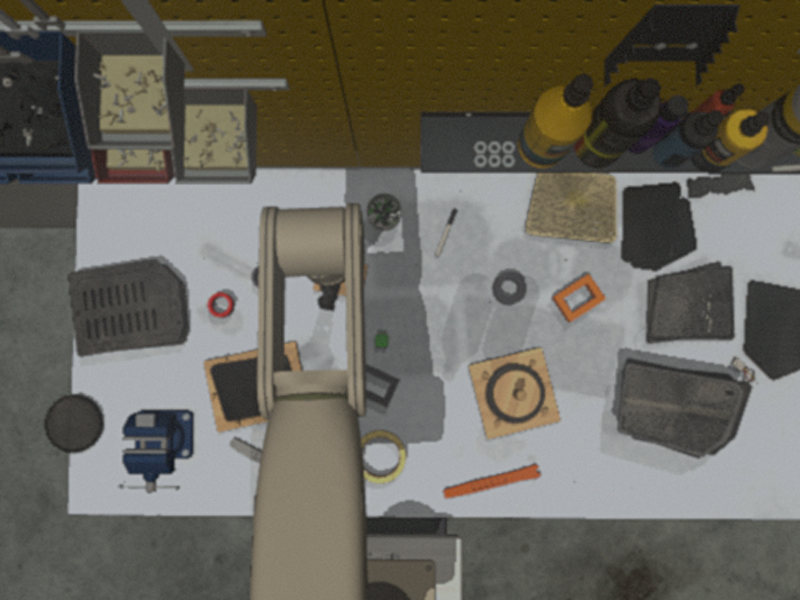

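The picture shows the round board on the round grille, centred at about (516,392). The arm stands over the rectangular board at (341,277).

Emit:
{"op": "play_rows", "data": {"motion": [[[0.1, 0.15, 3, 0, 0, 0], [0.1, 0.15, 6, 0, 0, 0], [0.1, 0.15, 8, 0, 0, 0], [0.1, 0.15, 8.8, 0, 0, 0], [0.1, 0.15, 8.8, 0, 0, 0]]]}}

```text
time: 7.15
tool_pos: [662.0, 78.9, 30.5]
tcp_rot: [-179.8, 0.0, 80.4]
ft_force: [-0.7, -0.7, -0.9]
finger_gap: 85.3
grip_force: 0.0
```

Emit:
{"op": "play_rows", "data": {"motion": [[[0, 0, 0, 0, 0, 0], [0, 0, 0, 0, 0, 0], [0, 0, 0, 0, 0, 0], [0, 0, 0, 0, 0, 0], [0, 0, 0, 0, 0, 0]]], "jaw": 0}}

```text
time: 7.65
tool_pos: [663.9, 79.9, 32.6]
tcp_rot: [179.9, -0.0, 80.4]
ft_force: [-0.0, -0.2, 0.2]
finger_gap: 15.1
grip_force: 58.6
```

```bash
python3 plan.py 663.3 80.3 30 80.1
python3 - <<'E'
from h import *
s=pickle.load(open("top1.pkl","rb"))
hsv=cv2.cvtColor(up(s),cv2.COLOR_RGB2HSV); H,S,V=cv2.split(hsv)
m=((H>4)&(H<28)&(S>60)&(V>60)).astype(np.uint8)*255
n,l,st,c=cv2.connectedComponentsWithStats(m)
for z in (435,-265,32),:
    p=proj(s,z)*4; k=l[int(p[1])+60,int(p[0])]
    for i in range(1,n):
        x,y,w,h,a=st[i]
        if a>3000 and abs(c[i]-p).max()<60: print(a,w,h,rect(s,(l==i).astype(np.uint8)*255,32,c[i]))
E
```

```text
t 7.65 pos [663.9  79.9  32.6] rot [179.9  -0.   80.4] F [-0.  -0.2  0.2] gap 15.1 grip 58.6
shift [ 0.03 -0.06  0.26] turn [ 0.1 -0.   0.3] rows 0.1 j6~ 16.8
20110 232 232 [ 436.3 -261.5  436.3 -261.3  148.   147.    14.2]
12075 124 126 [ 434.8 -265.9  435.1 -265.8   93.7   93.5  137.2]
```

Emit:
{"op": "play_rows", "data": {"motion": [[[0, 0, -0.7, 0, 0, 0], [0, 0, -2, 0, 0, 0], [0, 0, -4, 0, 0, 0], [0, 0, -5.5, 0, 0, 0], [0, 0, -6, 0, 0, 0]]]}}

```text
time: 8.15
tool_pos: [665.2, 79.9, 95.3]
tcp_rot: [179.7, -0.1, 80.4]
ft_force: [0.9, 0.0, -0.6]
finger_gap: 15.1
grip_force: 58.6
```

```bash
python3 plan.py 445.1 244.8 92 102.5
```

```text
t 8.15 pos [665.2  79.9  95.3] rot [ 1.797e+02 -1.000e-01  8.040e+01] F [ 0.9  0.  -0.6] gap 15.1 grip 58.6
shift [ 12.59 -24.45   0.24] turn [  0.3  -0.  -22.1] rows 5.5 j6~ 16.3
```

Emit:
{"op": "play_rows", "data": {"motion": [[[1.6, -3.2, 0, 0, 0, -4], [3.8, -7.4, 0, 0, 0, -8], [6, -11.7, 0, 0, 0, -13], [8.2, -16, 0, 0, 0, -18], [10.2, -19.8, 0, 0, 0, -22.1]]]}}

```text
time: 8.65
tool_pos: [483.0, 214.3, 91.6]
tcp_rot: [-180.0, -0.0, 102.7]
ft_force: [0.0, 1.4, -1.9]
finger_gap: 15.2
grip_force: 59.0
```

```bash
python3 plan.py 445.1 244.8 82 102.5
```

```text
t 8.65 pos [483.  214.3  91.6] rot [-180.    -0.   102.7] F [ 0.   1.4 -1.9] gap 15.2 grip 59.0
shift [ 3.81 -3.03  0.96] turn [-0.  -0.   0.2] rows 1.0 j6~ 16.3
```

Emit:
{"op": "play_rows", "data": {"motion": [[[2, -1.6, 0.3, 0, 0, 0], [3.2, -2.5, 0.8, 0, 0, 0], [3.6, -2.9, 0.9, 0, 0, 0], [3.6, -2.9, 0.9, 0, 0, 0], [3.6, -2.9, 0.9, 0, 0, 0]]]}}

```text
time: 9.15
tool_pos: [450.0, 241.7, 83.0]
tcp_rot: [180.0, 0.0, 102.5]
ft_force: [-0.4, -0.1, -0.8]
finger_gap: 15.1
grip_force: 59.0
```

```bash
python3 plan.py 445.1 244.8 60 102.5
```

```text
t 9.15 pos [450.  241.7  83. ] rot [180.    0.  102.5] F [-0.4 -0.1 -0.8] gap 15.1 grip 59.0
shift [ 0.41 -0.41  2.3 ] turn [ 0.  0. -0.] rows 0.5 j6~ 16.3
```

Emit:
{"op": "play_rows", "data": {"motion": [[[0.3, -0.3, 0.8, 0, 0, 0], [0.4, -0.4, 1.7, 0, 0, 0], [0.4, -0.4, 2.2, 0, 0, 0], [0.4, -0.4, 2.3, 0, 0, 0], [0.4, -0.4, 2.3, 0, 0, 0]]]}}

```text
time: 9.65
tool_pos: [444.0, 245.0, 59.3]
tcp_rot: [-179.9, 0.0, 102.5]
ft_force: [0.2, 0.2, -1.9]
finger_gap: 15.2
grip_force: 59.0
```

Emit:
{"op": "play_rows", "data": {"motion": [[[0, 0, 0.1, 0, 0, 0], [0, 0, 0.2, 0, 0, 0], [0, 0, 0.3, 0, 0, 0], [0, 0, 0.3, 0, 0, 0]]]}}

```text
time: 10.05
tool_pos: [444.2, 245.3, 56.8]
tcp_rot: [180.0, -0.0, 102.5]
ft_force: [0.0, 0.1, -1.4]
finger_gap: 15.3
grip_force: 59.0
```

Emit:
{"op": "play_rows", "data": {"motion": [[[0, 0, 0.1, 0, 0, 0], [0, 0, 0.2, 0, 0, 0], [0, 0, 0.2, 0, 0, 0]]]}}

```text
time: 10.35
tool_pos: [444.5, 245.2, 55.4]
tcp_rot: [180.0, 0.0, 102.5]
ft_force: [-2.3, -3.4, 4.4]
finger_gap: 14.8
grip_force: 59.8
```

Emit:
{"op": "play_rows", "data": {"motion": [[[0, 0, 0, 0, 0, 0], [0, 0, 0, 0, 0, 0], [0, 0, -0.2, 0, 0, 0], [0, 0, -4, 0, 0, 0], [0, 0, -8, 0, 0, 0]]], "jaw": 0.7}}

```text
time: 10.85
tool_pos: [442.7, 244.6, 134.1]
tcp_rot: [-179.8, 0.0, 102.5]
ft_force: [0.4, 0.1, 0.7]
finger_gap: 59.8
grip_force: 0.0
```

```bash
python3 plan.py 455 10 120 67
python3 - <<'E'
from h import *
s=pickle.load(open("top.pkl","rb"))
d=cv2.cvtColor(up(s),cv2.COLOR_RGB2HSV)[:,:,2]
p=(proj(s,[455,10,26])*4).astype(int); q=(proj(s,[642.4,-254,26])*4).astype(int); w=(proj(s,[662.4,228.2,26])*4).astype(int)
for t in(85,95,105,115,125):
    m=(d<t).astype(np.uint8)*255
    print(t)
    for c0,n in((p,"frame"),(q,"wide"),(w,"narrow")):
        cs,h=cv2.findContours(m,cv2.RETR_CCOMP,cv2.CHAIN_APPROX_NONE)
        for i,c in enumerate(cs):
            if cv2.contourArea(c)>150 and np.linalg.norm(c[:,0].mean(0)-c0)<25 and cv2.contourArea(c)<30000:
                mm=np.zeros_like(m); cv2.drawContours(mm,cs,i,255,-1); print(n,"in" if h[0][i][3]>=0 else "out",rect(s,mm,26,c0))
E
```

```text
t 10.85 pos [442.7 244.6 134.1] rot [-179.8    0.   102.5] F [0.4 0.1 0.7] gap 59.8 grip 0.0
shift [-23.17  -3.88   1.44] turn [-0.2  0.1 35.5] rows 4.7 j6~ 24.3
85
frame out [452.4  10.9 451.9  11.   78.6  59.5  65.1]
frame in [452.1  10.6 452.1  10.5  61.4  35.6  66.2]
wide out [ 6.415e+02 -2.535e+02  6.420e+02 -2.539e+02  6.490e+01  6.380e+01
  2.000e-01]
wide in [ 642.9 -253.2  643.1 -253.    33.9   29.1   63.4]
narrow out [661.7 228.4 661.8 228.3  48.4  45.   64.3]
narrow in [6.620e+02 2.271e+02 6.623e+02 2.274e+02 3.490e+01 3.170e+01 2.000e-01]
95
frame out [454.3  10.  452.7  10.8  80.1  65.7  65.7]
frame in [452.1  10.7 452.2  10.5  59.3  33.1  65.6]
wide out [ 642.2 -253.5  642.4 -253.8   67.4   66.5   11.5]
wide in [ 643.4 -253.5  643.2 -253.2   31.5   27.4   44.8]
narrow out [661.9 228.6 662.  228.4  50.3  47.3  58.7]
narrow in [662.8 226.7 662.8 227.3  31.8  29.4   0.9]
105
frame out [455.3   9.8 454.8   9.9  81.8  69.3  66.2]
frame in [452.4  10.4 452.7  10.   58.1  30.7  65. ]
wide out [ 642.2 -254.4  642.6 -253.8   71.    66.8  153.3]
wide in [ 643.4 -253.7  643.3 -253.4   30.3   25.    68.1]
narrow out [662.4 228.2 662.3 228.3  51.9  49.8  54.8]
narrow in [663.1 226.7 663.6 226.8  29.6  27.9   0.9]
115
frame out [455.5   9.6 455.1   9.8  82.9  71.   65.9]
frame in [453.8   9.8 454.2   9.2  56.9  25.6  65.9]
wide out [ 642.2 -254.5  642.7 -253.9   72.7   68.7  144.4]
wide in [ 643.2 -253.9  643.3 -253.5   28.8   23.2   63.4]
narrow out [664.3 228.5 663.1 227.8  54.1  52.3 159. ]
narrow in [664.3 226.8 664.  226.7  28.1  25.6  45.6]
125
frame out [455.5   9.6 455.3   9.8  84.3  72.6  65.6]
frame in [453.9   9.9 454.1   8.9  55.4  23.9  66.4]
wide out [ 6.423e+02 -2.538e+02  6.426e+02 -2.539e+02  7.410e+01  7.070e+01
  2.000e-01]
wide in [ 643.3 -254.   643.4 -253.4   26.7   21.5   63.4]
narrow out [665.2 228.2 663.5 227.6  57.4  53.3 159.7]
narrow in [664.3 226.8 664.2 226.6  27.   23.4  45.5]
```

Emit:
{"op": "play_rows", "data": {"motion": [[[-4, -0.6, 0.3, 0, 0, 7], [-9, -1.4, 0.6, 0, 0, 14], [-14, -2.2, 0.9, 0, 0, 22], [-19, -3, 1.2, 0, 0, 30], [-22.5, -3.7, 1.4, 0, 0, 36.5]]], "jaw": 0.9}}

```text
time: 11.35
tool_pos: [456.8, 15.1, 121.0]
tcp_rot: [180.0, 0.0, 65.7]
ft_force: [1.1, 0.3, -0.9]
finger_gap: 76.6
grip_force: 0.0
```

Emit:
{"op": "play_rows", "data": {"motion": [[[0, 0, 0.5, 0, 0, 0], [0, 0, 1, 0, 0, 0], [0, 0, 1, 0, 0, 0], [0, 0, 1, 0, 0, 0]]]}}

```text
time: 11.75
tool_pos: [456.6, 18.8, 110.6]
tcp_rot: [-180.0, 0.0, 66.2]
ft_force: [0.1, -0.0, 0.1]
finger_gap: 77.3
grip_force: 0.0
```

```bash
python3 plan.py 452.3 10.6 0 65.7
```

```text
t 11.75 pos [456.6  18.8 110.6] rot [-180.     0.    66.2] F [ 0.1 -0.   0.1] gap 77.3 grip 0.0
shift [-0.92 -0.06 11.06] turn [-0.   0.   0.5] rows 2.2 j6~ 25.6
```

Emit:
{"op": "play_rows", "data": {"motion": [[[-0.9, -0.1, 3, 0, 0, 0], [-0.9, -0.1, 7, 0, 0, 0.5], [-0.9, -0.1, 10, 0, 0, 0.5], [-0.9, -0.1, 10.9, 0, 0, 0.5], [-0.9, -0.1, 10.9, 0, 0, 0.5]]]}}

```text
time: 12.25
tool_pos: [451.1, 10.7, 0.8]
tcp_rot: [-179.8, 0.1, 65.6]
ft_force: [0.6, -0.1, 1.1]
finger_gap: 76.4
grip_force: 0.0
```

Emit:
{"op": "play_rows", "data": {"motion": [[[0, 0, 0, 0, 0, 0], [0, 0, 0, 0, 0, 0], [0, 0, 0, 0, 0, 0], [0, 0, 0, 0, 0, 0]]], "jaw": 0, "squeeze": 90}}

```text
time: 12.65
tool_pos: [454.1, 10.0, 4.1]
tcp_rot: [179.8, -0.1, 65.5]
ft_force: [-1.4, 2.5, 7.1]
finger_gap: 58.2
grip_force: 99.1
```

```bash
python3 plan.py 452.3 10.6 0 65.7
python3 - <<'E'
from bench import optics
from h import *
s=optics.snapshot("side"); p=proj(s,[452,10,40]); print(p)
x,y=map(int,p); c=s["pixels"][max(0,y-75):y+75,max(0,x-100):x+100,::-1]
cv2.imwrite("pics/s1.png",cv2.resize(c,(800,600),interpolation=cv2.INTER_CUBIC))
E
```

```text
t 12.65 pos [454.1  10.    4.1] rot [ 1.798e+02 -1.000e-01  6.550e+01] F [-1.4  2.5  7.1] gap 58.2 grip 99.1
shift [-0.02 -0.19  0.41] turn [ 0.2 -0.1 -0.2] rows 0.1 j6~ 25.6
[317.96726099 232.2013316 ]
```

View pics/s1.png

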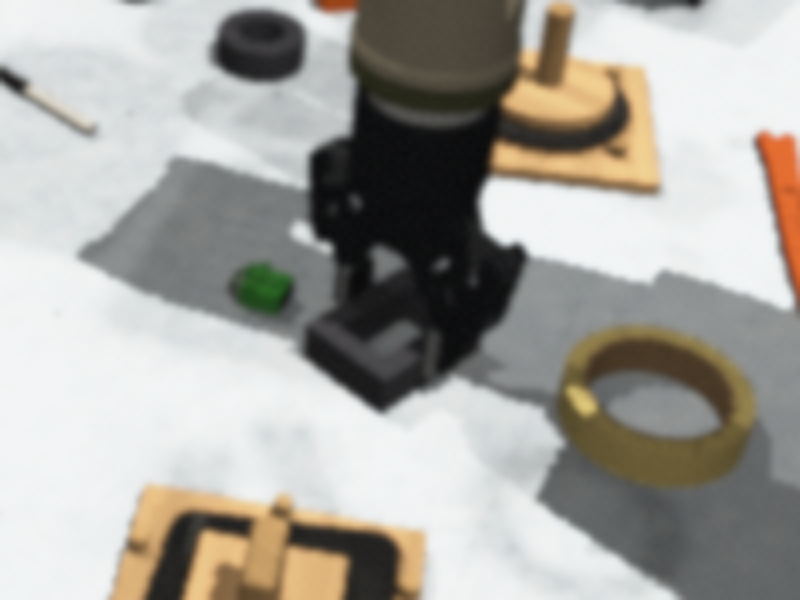

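The frame is gripped at about (380,340) in the crop, and the plug at (265,288) is clear of the fingers. Next is the lift.

Emit:
{"op": "play_rows", "data": {"motion": [[[0, 0, -1, 0, 0, 0], [0, 0, -3, 0, 0, 0], [0, 0, -6, 0, 0, 0], [0, 0, -9, 0, 0, 0], [0, 0, -11, 0, 0, 0]]]}}

```text
time: 13.2
tool_pos: [453.0, 9.6, 114.7]
tcp_rot: [179.9, -0.0, 65.5]
ft_force: [0.6, 0.1, -6.1]
finger_gap: 57.8
grip_force: 99.1
```

```bash
python3 plan.py 444.3 245.3 115 102.5
python3 - <<'E'
from bench import optics
from h import *
s=optics.snapshot("top");im=up(s)
H,S,V=cv2.split(cv2.cvtColor(im,cv2.COLOR_RGB2HSV))
m=((H>4)&(H<28)&(S>60)&(V>60)).astype(np.uint8)*255
n,l,st,c=cv2.connectedComponentsWithStats(m)
p=proj(s,(445,245,36))*4
for i in range(1,n):
    if st[i][4]>2000 and abs(c[i]-p).max()<60: print(st[i],rect(s,(l==i).astype(np.uint8)*255,36,c[i]),rect(s,(l==i).astype(np.uint8)*255,12,c[i]))
E
```

```text
t 13.2 pos [453.    9.6 114.7] rot [179.9  -0.   65.5] F [ 0.6  0.1 -6.1] gap 57.8 grip 99.1
shift [ 21.09 -10.56  -0.04] turn [  0.2   0.  -37. ] rows 4.7 j6~ 16.4
[  523   875   272   231 16464] [446.3 239.6 446.2 239.7 185.6 140.6 102.5] [445.2 244.4 445.1 244.4 188.7 143.  102.5]
[  576   931   152   123 13505] [444.6 244.7 444.4 244.8 106.3  75.4 102.7] [443.5 249.5 443.2 249.7 108.1  76.7 102.7]
```

Board_rect is well placed, at (444.5, 244.8) with yaw 102.7. I'll carry the frame to it.

Emit:
{"op": "play_rows", "data": {"motion": [[[3, -1.5, 0, 0, 0, -6], [7, -3.5, 0, 0, 0, -13], [11.5, -5.7, 0, 0, 0, -21], [16, -8, 0, 0, 0, -29], [19.5, -9.7, 0, 0, 0, -37]]]}}

```text
time: 13.75
tool_pos: [443.8, 229.8, 111.4]
tcp_rot: [-180.0, -0.0, 102.9]
ft_force: [1.2, -0.5, -7.0]
finger_gap: 57.9
grip_force: 98.9
```

```bash
python3 plan.py 444.4 244.8 115 102.5
```

```text
t 13.75 pos [443.8 229.8 111.4] rot [-180.    -0.   102.9] F [ 1.2 -0.5 -7. ] gap 57.9 grip 98.9
shift [ 1.45  0.39 -0.36] turn [-0.  -0.   0.4] rows 0.3 j6~ 16.3
```

Emit:
{"op": "play_rows", "data": {"motion": [[[0.7, 0.2, 0, 0, 0, 0], [1.2, 0.4, 0, 0, 0, 0.3], [1.2, 0.4, 0, 0, 0, 0.3], [1.2, 0.4, 0, 0, 0, 0.3], [1.2, 0.4, 0, 0, 0, 0.3]]]}}

```text
time: 14.25
tool_pos: [446.3, 238.8, 111.7]
tcp_rot: [-180.0, 0.0, 102.1]
ft_force: [0.4, -0.5, -6.3]
finger_gap: 58.2
grip_force: 98.9
```

```bash
python3 plan.py 444.4 244.8 44 102.5
python3 - <<'E'
from bench import optics
from h import *
s=optics.snapshot("side"); p=proj(s,[444,245,80]); print(p)
x,y=map(int,p); c=s["pixels"][max(0,y-75):y+75,max(0,x-100):x+100,::-1]
cv2.imwrite("pics/s2.png",cv2.resize(c,(800,600),interpolation=cv2.INTER_CUBIC))
E
```

```text
t 14.25 pos [446.3 238.8 111.7] rot [-180.     0.   102.1] F [ 0.4 -0.5 -6.3] gap 58.2 grip 98.9
shift [ 0.63 -0.06  6.77] turn [-0.   0.  -0.4] rows 1.4 j6~ 16.3
[283.41782111 295.23189376]
```

View pics/s2.png

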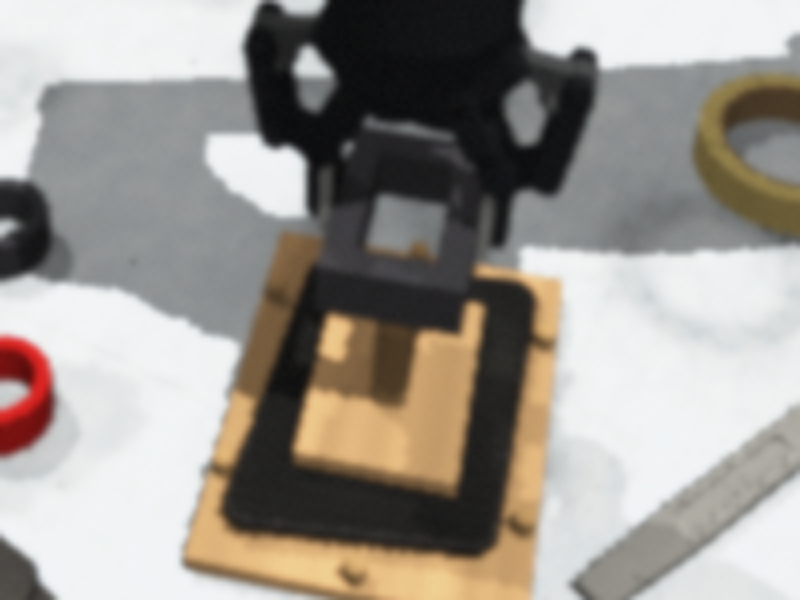

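The frame hangs level over the board's grip, aligned with it. Its window is at (405,225) in the crop.

Emit:
{"op": "play_rows", "data": {"motion": [[[0.3, 0, 0, 0, 0, -0.2], [0.5, 0, 0.4, 0, 0, -0.2], [0.5, 0, 0.8, 0, 0, -0.2], [0.5, 0, 0.8, 0, 0, -0.2], [0.5, 0, 0.8, 0, 0, -0.2]]]}}

```text
time: 14.8
tool_pos: [444.8, 244.8, 103.4]
tcp_rot: [-180.0, 0.0, 102.4]
ft_force: [-0.1, -0.5, -7.0]
finger_gap: 58.0
grip_force: 98.9
```

```bash
python3 plan.py 444.4 244.8 44 102.5
```

```text
t 14.8 pos [444.8 244.8 103.4] rot [-180.     0.   102.4] F [-0.1 -0.5 -7. ] gap 58.0 grip 98.9
shift [ 0.01 -0.03  5.94] turn [-0.   0.  -0.1] rows 1.2 j6~ 16.3
```

Emit:
{"op": "play_rows", "data": {"motion": [[[0, 0, 1, 0, 0, 0], [0, 0, 2.5, 0, 0, 0], [0, 0, 4, 0, 0, 0], [0, 0, 5.2, 0, 0, 0], [0, 0, 5.8, 0, 0, 0]]]}}

```text
time: 15.3
tool_pos: [443.6, 244.2, 43.2]
tcp_rot: [-179.8, 0.0, 102.4]
ft_force: [0.3, -1.0, -7.1]
finger_gap: 57.9
grip_force: 98.7
```

Emit:
{"op": "play_rows", "data": {"motion": [[[0, 0, 0.1, 0, 0, 0], [0, 0, 0.2, 0, 0, 0], [0, 0, 0.2, 0, 0, 0]]]}}

```text
time: 15.6
tool_pos: [445.6, 245.2, 44.4]
tcp_rot: [179.9, -0.0, 102.4]
ft_force: [-0.1, -0.1, -6.7]
finger_gap: 57.6
grip_force: 98.7
```

Emit:
{"op": "play_rows", "data": {"motion": [[[0, 0, 0.1, 0, 0, 0], [0, 0, 0.3, 0, 0, 0], [0, 0, 0.3, 0, 0, 0], [0, 0, 0.3, 0, 0, 0]]]}}

```text
time: 16.0
tool_pos: [445.1, 244.9, 40.8]
tcp_rot: [180.0, -0.0, 102.4]
ft_force: [0.6, 0.2, -6.9]
finger_gap: 58.1
grip_force: 98.7
```

Emit:
{"op": "play_rows", "data": {"motion": [[[0, 0, 0.1, 0, 0, 0], [0, 0, 0.2, 0, 0, 0], [0, 0, 0.2, 0, 0, 0]]]}}

```text
time: 16.3
tool_pos: [445.2, 245.0, 39.0]
tcp_rot: [180.0, 0.0, 102.4]
ft_force: [-0.3, -0.5, -4.2]
finger_gap: 58.2
grip_force: 99.4
```

Emit:
{"op": "play_rows", "data": {"motion": [[[0, 0, 0.1, 0, 0, 0], [0, 0, 0.1, 0, 0, 0], [0, 0, 0.1, 0, 0, 0]]]}}

```text
time: 16.6
tool_pos: [445.4, 244.9, 38.6]
tcp_rot: [180.0, 0.0, 102.4]
ft_force: [-3.5, -3.5, 2.3]
finger_gap: 58.1
grip_force: 100.1
```

Emit:
{"op": "play_rows", "data": {"motion": [[[0, 0, 0, 0, 0, 0], [0, 0, 0, 0, 0, 0], [0, 0, -0.2, 0, 0, 0], [0, 0, -4, 0, 0, 0], [0, 0, -8, 0, 0, 0]]], "jaw": 1}}

```text
time: 17.1
tool_pos: [443.8, 244.4, 117.5]
tcp_rot: [-179.8, 0.0, 102.4]
ft_force: [1.1, 0.1, 0.5]
finger_gap: 85.4
grip_force: 0.0
```

```bash
python3 plan.py 642.3 -253.6 130 102
python3 - <<'E'
from bench import optics
from h import *
s=optics.snapshot("side"); p=proj(s,[444,245,80])
x,y=map(int,p); c=s["pixels"][max(0,y-75):y+75,max(0,x-100):x+100,::-1]
cv2.imwrite("pics/s3.png",cv2.resize(c,(800,600),interpolation=cv2.INTER_CUBIC))
E
```

```text
t 17.1 pos [443.8 244.4 117.5] rot [-179.8    0.   102.4] F [1.1 0.1 0.5] gap 85.4 grip 0.0
shift [-52.9    8.68  -1.25] turn [-0.2  0.   0.4] rows 10.7 j6~ -33.5
```

View pics/s3.png

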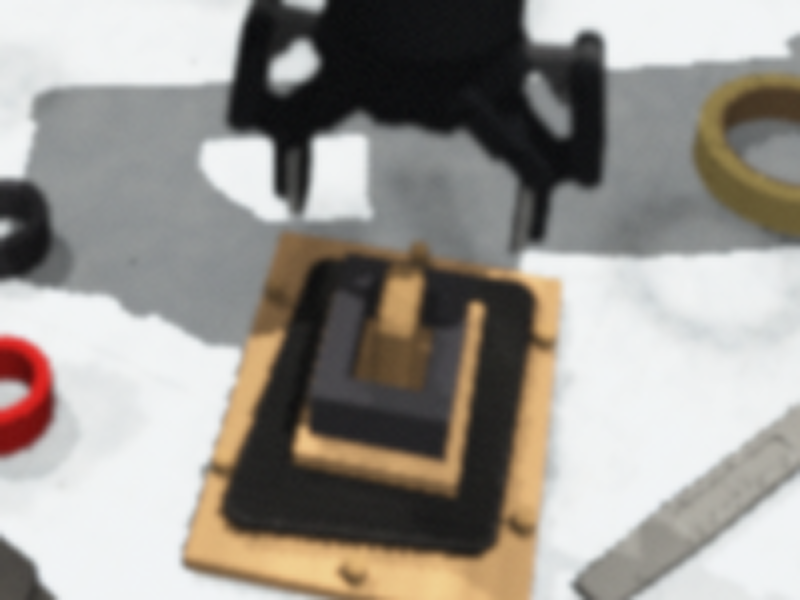

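The frame sits flat round the rectangular grip, at (385,370) in the crop. The wide ring comes next.

Emit:
{"op": "play_rows", "data": {"motion": [[[-53, 8.7, -1.2, 0, 0, 0], [-53, 8.7, -1.2, 0, 0, 0], [-53, 8.7, -1.2, 0, 0, 0], [-53, 8.7, -1.2, 0, 0, 0], [-53, 8.7, -1.2, 0, 0, 0]]]}}

```text
time: 17.65
tool_pos: [538.6, 10.8, 124.1]
tcp_rot: [179.9, 0.0, 102.4]
ft_force: [0.9, 0.0, 0.4]
finger_gap: 85.2
grip_force: 0.0
```

Emit:
{"op": "play_rows", "data": {"motion": [[[-28.3, 4.6, -0.5, 0, 0, 0], [-28.3, 4.6, -0.5, 0, 0, 0], [-28.3, 4.6, -0.5, 0, 0, 0], [-28.3, 4.6, -0.5, 0, 0, 0], [-28.3, 4.6, -0.5, 0, 0, 0]]]}}

```text
time: 18.15
tool_pos: [630.7, -221.8, 128.0]
tcp_rot: [179.9, 0.0, 102.4]
ft_force: [0.4, 0.9, 0.5]
finger_gap: 85.8
grip_force: 0.0
```

```bash
python3 plan.py 642.3 -253.6 110 102.4
```

```text
t 18.15 pos [ 630.7 -221.8  128. ] rot [179.9   0.  102.4] F [0.4 0.9 0.5] gap 85.8 grip 0.0
shift [-3.36  0.45  1.81] turn [0.1 0.  0. ] rows 0.8 j6~ -33.9
```

Emit:
{"op": "play_rows", "data": {"motion": [[[-2.4, 0.3, 0.8, 0, 0, 0], [-3.3, 0.4, 1.5, 0, 0, 0], [-3.3, 0.4, 1.8, 0, 0, 0], [-3.3, 0.4, 1.8, 0, 0, 0], [-3.3, 0.4, 1.8, 0, 0, 0]]]}}

```text
time: 18.65
tool_pos: [640.7, -249.2, 109.8]
tcp_rot: [-180.0, -0.0, 102.5]
ft_force: [-0.2, 0.6, -0.4]
finger_gap: 85.0
grip_force: 0.0
```

```bash
python3 plan.py 642.3 -253.6 0 102.4
```

```text
t 18.65 pos [ 640.7 -249.2  109.8] rot [-180.    -0.   102.5] F [-0.2  0.6 -0.4] gap 85.0 grip 0.0
shift [-0.47  0.06 10.98] turn [-0.  -0.   0.1] rows 2.2 j6~ -33.9
```

Emit:
{"op": "play_rows", "data": {"motion": [[[-0.4, 0.1, 3, 0, 0, 0], [-0.4, 0.1, 7, 0, 0, 0], [-0.4, 0.1, 10, 0, 0, 0], [-0.4, 0.1, 10.9, 0, 0, 0], [-0.4, 0.1, 10.9, 0, 0, 0]]]}}

```text
time: 19.15
tool_pos: [641.6, -253.0, -0.5]
tcp_rot: [-179.9, -0.1, 102.5]
ft_force: [-0.8, 0.3, -0.5]
finger_gap: 85.4
grip_force: 0.0
```

Emit:
{"op": "play_rows", "data": {"motion": [[[0, 0, 0, 0, 0, 0], [0, 0, 0, 0, 0, 0], [0, 0, 0, 0, 0, 0], [0, 0, 0, 0, 0, 0], [0, 0, 0, 0, 0, 0]]], "jaw": 0}}

```text
time: 19.65
tool_pos: [645.1, -255.5, 5.0]
tcp_rot: [179.8, 0.2, 102.4]
ft_force: [-2.2, 2.1, 7.6]
finger_gap: 63.1
grip_force: 99.2
```

Emit:
{"op": "play_rows", "data": {"motion": [[[0, 0, -1, 0, 0, 0], [0, 0, -3, 0, 0, 0], [0, 0, -6, 0, 0, 0], [0, 0, -9, 0, 0, 0], [0, 0, -11.5, 0, 0, 0]]]}}

```text
time: 20.15
tool_pos: [643.2, -254.9, 118.9]
tcp_rot: [179.9, 0.1, 102.4]
ft_force: [0.6, -0.1, -5.2]
finger_gap: 63.5
grip_force: 100.3
```

```bash
python3 plan.py 435 -265.8 120 102.4
```

```text
t 20.15 pos [ 643.2 -254.9  118.9] rot [1.799e+02 1.000e-01 1.024e+02] F [ 0.6 -0.1 -5.2] gap 63.5 grip 100.3
shift [  3.41 -20.56  -0.15] turn [0.1 0.1 0. ] rows 4.2 j6~ -43.8
```

Emit:
{"op": "play_rows", "data": {"motion": [[[0.5, -3, 0, 0, 0, 0], [1.2, -7.5, 0, 0, 0, 0], [2, -12.2, 0, 0, 0, 0], [2.7, -16.5, 0, 0, 0, 0], [3.2, -19.7, 0, 0, 0, 0]]]}}

```text
time: 20.65
tool_pos: [441.0, -265.6, 116.4]
tcp_rot: [-180.0, 0.0, 102.4]
ft_force: [-0.4, -0.9, -4.1]
finger_gap: 63.4
grip_force: 100.6
```

Emit:
{"op": "play_rows", "data": {"motion": [[[0, -0.4, 0.1, 0, 0, 0], [0, -0.7, 0.3, 0, 0, 0], [0, -0.7, 0.5, 0, 0, 0], [0, -0.7, 0.5, 0, 0, 0], [0, -0.7, 0.5, 0, 0, 0]]]}}

```text
time: 21.15
tool_pos: [437.3, -267.1, 110.8]
tcp_rot: [180.0, -0.0, 102.5]
ft_force: [-0.1, 0.1, -4.2]
finger_gap: 63.4
grip_force: 100.8
```

```bash
python3 plan.py 435 -267.8 40 102.4
python3 - <<'E'
from bench import optics
from h import *
s=optics.snapshot("side"); p=proj(s,[435,-266,90]); print(p)
x,y=map(int,p); c=s["pixels"][max(0,y-45):y+45,max(0,x-60):x+60,::-1]
cv2.imwrite("pics/s4.png",cv2.resize(c,(800,600),interpolation=cv2.INTER_CUBIC))
E
```

```text
t 21.15 pos [ 437.3 -267.1  110.8] rot [180.   -0.  102.5] F [-0.1  0.1 -4.2] gap 63.4 grip 100.8
shift [-0.02 -0.24  7.08] turn [ 0.  -0.   0.1] rows 1.4 j6~ -44.0
[357.44184144 159.36751977]
```

View pics/s4.png

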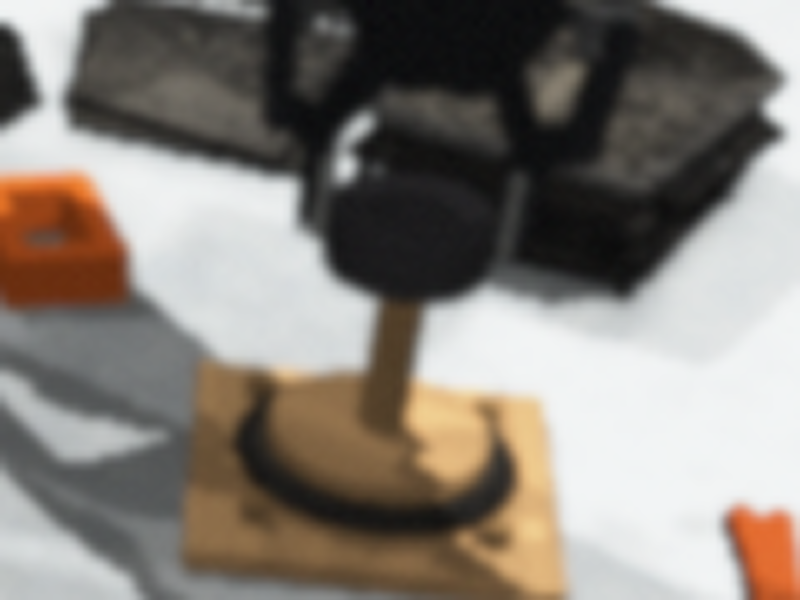

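Run:
```python
from bench import optics
from h import *
s=optics.snapshot("side"); x,y=357,150
c=s["pixels"][y-30:y+30,x-40:x+40,::-1]
c=cv2.resize(c,(800,600),interpolation=cv2.INTER_CUBIC)
c=np.clip(c.astype(float)/90,0,1)**0.6*255
# projected ideal ring (top rim, bottom rim, hole) for comparison
for z,r in((105,33),(131,33),(131,17)):
    for a in np.arange(0,360,20):
        p=(proj(s,[437+r*np.cos(np.radians(a)),-265+r*np.sin(np.radians(a)),z])-[x-40,y-30]+.5)*10
        cv2.circle(c,tuple(int(v) for v in p),3,(0,0,255),-1)
cv2.imwrite("pics/s5.png",c)
```

```text
[ WARN:0@0.751] global loadsave.cpp:1063 imwrite_ Unsupported depth image for selected encoder is fallbacked to CV_8U.
```

View pics/s5.png

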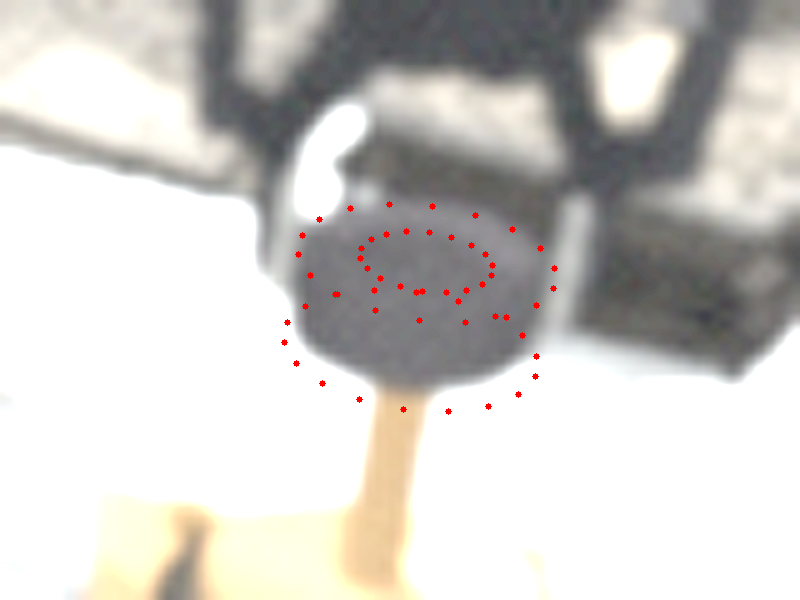

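The brightened crop shows the wide ring held at (420,300) but tilted about 10–15°, because I gripped it too low. I'll set it down flat on open bench and grip it again higher up.

```bash
python3 plan.py 610 -235 110 102.4
```

```text
t 21.25 pos [ 437.1 -267.1  110.7] rot [-180.    -0.   102.5] F [ 0.1  0.5 -4.8] gap 63.4 grip 100.8
shift [-0.6  17.57  0.07] turn [-0.  -0.   0.1] rows 3.5 j6~ -33.5
```

Emit:
{"op": "play_rows", "data": {"motion": [[[-0.1, 3.5, 0, 0, 0, 0], [-0.3, 8, 0, 0, 0, 0], [-0.4, 12.5, 0, 0, 0, 0], [-0.5, 16, 1, 0, 0, 0], [-0.6, 17.5, 2, 0, 0, 0]]]}}

```text
time: 21.75
tool_pos: [612.5, -234.2, 90.8]
tcp_rot: [179.9, 0.0, 102.5]
ft_force: [-0.4, 0.0, -4.7]
finger_gap: 63.6
grip_force: 101.2
```

Emit:
{"op": "play_rows", "data": {"motion": [[[0, 0, 2, 0, 0, 0], [0, 0, 4, 0, 0, 0], [0, 0, 6, 0, 0, 0], [0, 0, 6.8, 0, 0, 0], [0, 0, 6.8, 0, 0, 0]]]}}

```text
time: 22.25
tool_pos: [607.5, -234.7, 20.7]
tcp_rot: [-179.8, -0.1, 102.4]
ft_force: [-0.8, 0.2, -5.5]
finger_gap: 63.0
grip_force: 101.1
```

Emit:
{"op": "play_rows", "data": {"motion": [[[0, 0, 0.3, 0, 0, 0], [0, 0, 0.6, 0, 0, 0], [0, 0, 0.9, 0, 0, 0], [0, 0, 0.9, 0, 0, 0]]]}}

```text
time: 22.65
tool_pos: [608.8, -235.5, 13.8]
tcp_rot: [180.0, 0.0, 102.4]
ft_force: [-0.6, -0.8, -4.9]
finger_gap: 63.4
grip_force: 101.3
```

Emit:
{"op": "play_rows", "data": {"motion": [[[0, 0, 0.2, 0, 0, 0], [0, 0, 0.4, 0, 0, 0], [0, 0, 0.4, 0, 0, 0], [0, 0, 0.4, 0, 0, 0]]]}}

```text
time: 23.05
tool_pos: [608.7, -235.5, 9.7]
tcp_rot: [-180.0, -0.0, 102.4]
ft_force: [0.0, 0.3, -6.3]
finger_gap: 63.3
grip_force: 101.3
```

Emit:
{"op": "play_rows", "data": {"motion": [[[0, 0, 0.2, 0, 0, 0], [0, 0, 0.3, 0, 0, 0], [0, 0, 0.3, 0, 0, 0]]]}}

```text
time: 23.35
tool_pos: [608.6, -235.4, 6.5]
tcp_rot: [-180.0, -0.0, 102.4]
ft_force: [-0.2, -0.4, -5.3]
finger_gap: 63.5
grip_force: 101.3
```

Emit:
{"op": "play_rows", "data": {"motion": [[[0, 0, 0.1, 0, 0, 0], [0, 0, 0.2, 0, 0, 0], [0, 0, 0.2, 0, 0, 0]]]}}

```text
time: 23.65
tool_pos: [608.9, -235.5, 5.2]
tcp_rot: [180.0, 0.0, 102.4]
ft_force: [-1.5, 0.1, -0.6]
finger_gap: 63.6
grip_force: 101.6
```

The contact height is 5 mm, the same as at pick-up, so the ring was hanging flat after all and the apparent tilt was image blur. I'll take it back.

Emit:
{"op": "play_rows", "data": {"motion": [[[0, 0, -1, 0, 0, 0], [0, 0, -3, 0, 0, 0], [0, 0, -6, 0, 0, 0], [0, 0, -9, 0, 0, 0], [0, 0, -11, 0, 0, 0]]]}}

```text
time: 24.15
tool_pos: [609.9, -236.0, 118.3]
tcp_rot: [179.8, 0.1, 102.4]
ft_force: [1.1, -0.1, -4.5]
finger_gap: 63.3
grip_force: 101.4
```

Emit:
{"op": "play_rows", "data": {"motion": [[[0.1, -3.5, 0, 0, 0, 0], [0.3, -8, 0, 0, 0, 0], [0.4, -12.5, 0, 0, 0, 0], [0.5, -16, 0, 0, 0, 0], [0.5, -17.2, 0, 0, 0, 0]]]}}

```text
time: 24.65
tool_pos: [436.8, -267.9, 114.9]
tcp_rot: [-179.9, -0.0, 102.3]
ft_force: [1.3, -0.2, -5.0]
finger_gap: 63.3
grip_force: 101.5
```

Emit:
{"op": "play_rows", "data": {"motion": [[[0, 0, 0, 0, 0, 0], [0, 0, 0.3, 0, 0, 0], [0, 0, 0.3, 0, 0, 0], [0, 0, 0.3, 0, 0, 0]]]}}

```text
time: 25.05
tool_pos: [440.6, -267.2, 111.6]
tcp_rot: [180.0, -0.0, 102.5]
ft_force: [0.4, 0.1, -5.4]
finger_gap: 63.1
grip_force: 101.6
```

```bash
python3 plan.py 435 -267.8 45 102.4
python3 - <<'E'
from bench import optics
from h import *
s=optics.snapshot("side"); x,y=357,150
c=s["pixels"][y-30:y+30,x-40:x+40,::-1]
c=cv2.resize(c,(800,600),interpolation=cv2.INTER_CUBIC)
c=(np.clip(c.astype(float)/255,0,1)**0.45*255).astype(np.uint8)
cv2.imwrite("pics/s6.png",c)
E
```

```text
t 25.05 pos [ 440.6 -267.2  111.6] rot [180.   -0.  102.5] F [ 0.4  0.1 -5.4] gap 63.1 grip 101.6
shift [ 0.06 -0.56  6.66] turn [ 0.  -0.   0.1] rows 1.3 j6~ -44.0
```

View pics/s6.png

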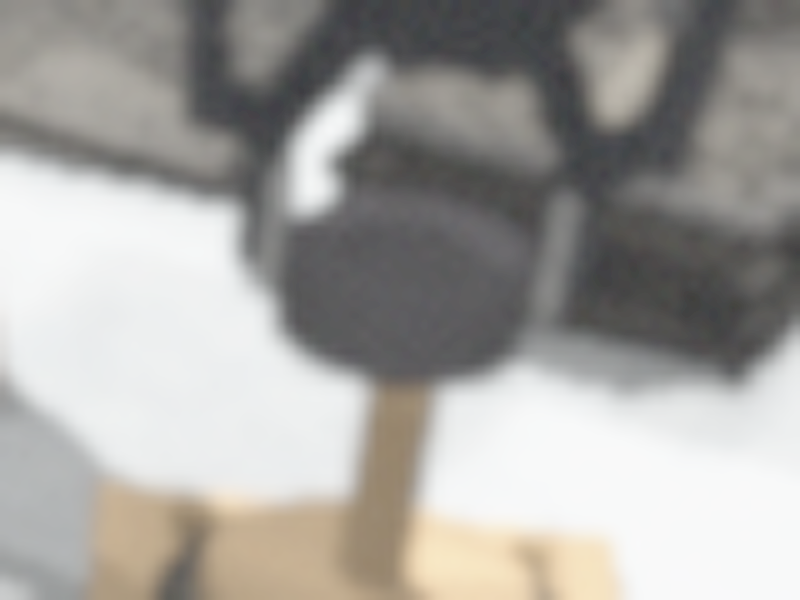

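The ring looks tilted after all: no hole shows at (410,280). It probably tilted while the fingers were closing, so I'll set it down, release it and grip it higher.

Emit:
{"op": "play_rows", "data": {"motion": [[[-0.1, 3.5, 0, 0, 0, 0], [-0.3, 8, 0, 0, 0, 0], [-0.4, 12.5, 0, 0, 0, 0], [-0.5, 15.8, 1, 0, 0, 0], [-0.6, 17, 2, 0, 0, 0]]]}}

```text
time: 25.6
tool_pos: [611.0, -235.4, 91.7]
tcp_rot: [179.9, 0.0, 102.6]
ft_force: [-0.2, -0.0, -5.2]
finger_gap: 63.6
grip_force: 101.8
```

Emit:
{"op": "play_rows", "data": {"motion": [[[0, 0, 2, 0, 0, 0], [0, 0, 4, 0, 0, 0], [0, 0, 6, 0, 0, 0], [0, 0, 7.2, 0, 0, 0], [0, 0, 7.6, 0, 0, 0]]]}}

```text
time: 26.1
tool_pos: [606.0, -236.0, 13.4]
tcp_rot: [-179.8, -0.1, 102.4]
ft_force: [-0.8, 0.0, -4.7]
finger_gap: 63.4
grip_force: 101.6
```

```bash
python3 plan.py 608 -236 4 102.4
```

```text
t 26.1 pos [ 606.  -236.    13.4] rot [-1.798e+02 -1.000e-01  1.024e+02] F [-0.8  0.  -4.7] gap 63.4 grip 101.6
shift [-0.05  0.2   0.94] turn [-0.2 -0.1  0. ] rows 0.2 j6~ -33.6
```

Emit:
{"op": "play_rows", "data": {"motion": [[[0, 0, 0.4, 0, 0, 0], [0, 0, 0.8, 0, 0, 0], [0, 0, 1.1, 0, 0, 0], [0, 0, 1.2, 0, 0, 0], [0, 0, 1.2, 0, 0, 0]]]}}

```text
time: 26.6
tool_pos: [607.7, -237.3, 5.1]
tcp_rot: [179.9, 0.1, 102.4]
ft_force: [-2.3, 1.1, 3.3]
finger_gap: 62.7
grip_force: 102.4
```

```bash
python3 plan.py 608 -236 4 102.4
```

```text
t 26.6 pos [ 607.7 -237.3    5.1] rot [1.799e+02 1.000e-01 1.024e+02] F [-2.3  1.1  3.3] gap 62.7 grip 102.4
shift [0.12 0.05 0.11] turn [0.1 0.1 0. ] rows 0.0 j6~ -33.6
```

Emit:
{"op": "play_rows", "data": {"motion": [[[0, 0, 0, 0, 0, 0], [0, 0, 0, 0, 0, 0], [0, 0, -0.3, 0, 0, 0], [0, 0, -4, 0, 0, 0], [0, 0, -8, 0, 0, 0]]], "jaw": 1}}

```text
time: 27.1
tool_pos: [605.5, -236.2, 82.8]
tcp_rot: [-179.8, -0.1, 102.4]
ft_force: [0.2, -0.8, 0.4]
finger_gap: 85.3
grip_force: 0.0
```

Emit:
{"op": "play_rows", "data": {"motion": [[[5, 0, -1, 0, 0, 0], [10, 0, -2, 0, 0, 0], [15, 0, -2, 0, 0, 0], [20, 0, -2, 0, 0, 0], [25, 0, -2, 0, 0, 0]]]}}

```text
time: 27.6
tool_pos: [553.5, 7.0, 104.6]
tcp_rot: [179.9, 0.0, 102.4]
ft_force: [0.1, -0.0, 0.1]
finger_gap: 85.1
grip_force: 0.0
```

```bash
python3 - <<'E'
from bench import optics
from h import *
s=optics.snapshot("top"); s2=optics.snapshot("side")
d=cv2.cvtColor(up(s),cv2.COLOR_RGB2HSV)[:,:,2]
q=proj(s,[607,-236,26])*4
for t in(75,85,95,105):
    m=(d<t).astype(np.uint8)*255
    cs,h=cv2.findContours(m,cv2.RETR_CCOMP,cv2.CHAIN_APPROX_NONE)
    for i,c in enumerate(cs):
        if cv2.contourArea(c)>150 and np.linalg.norm(c[:,0].mean(0)-q)<30:
            mm=np.zeros_like(m); cv2.drawContours(mm,cs,i,255,-1); print(t,"in" if h[0][i][3]>=0 else "out",rect(s,mm,26,q))
x,y=map(int,proj(s,[607,-236,26])); a=s["pixels"][y-30:y+30,x-40:x+40,::-1]
x,y=map(int,proj(s2,[607,-236,26])); b=s2["pixels"][y-30:y+30,x-40:x+40,::-1]
print(a.shape,b.shape)
cv2.imwrite("pics/ab.png",cv2.resize(np.hstack([a,b]),(800,300),interpolation=cv2.INTER_CUBIC))
E
python3 plan.py 607 -236 100 102.4
```

```text
75 out [ 608.5 -235.4  608.2 -235.8   63.7   62.1    2.6]
75 in [ 609.  -234.5  608.5 -234.8   35.7   33.8   45.1]
85 out [ 608.9 -235.3  608.6 -235.9   67.4   63.9    2.6]
85 in [ 608.8 -234.7  609.  -235.    33.    30.6   45.1]
95 out [ 6.091e+02 -2.356e+02  6.088e+02 -2.359e+02  6.930e+01  6.530e+01
  2.000e-01]
95 in [ 608.8 -235.   609.2 -235.1   31.4   28.9   44.9]
105 out [ 608.8 -235.4  608.8 -235.9   70.9   67.7    5.1]
105 in [ 609.4 -235.6  609.3 -235.1   32.1   25.6   76.1]
(60, 80, 3) (60, 80, 3)
t 27.7 pos [552.5  10.9 104.1] rot [ 1.800e+02 -1.000e-01  1.027e+02] F [ 0.2 -0.9  0.6] gap 85.4 grip 0.0
shift [-25.29  -0.12   0.36] turn [ 0.  -0.1  0.3] rows 5.1 j6~ -33.6
```

View pics/ab.png

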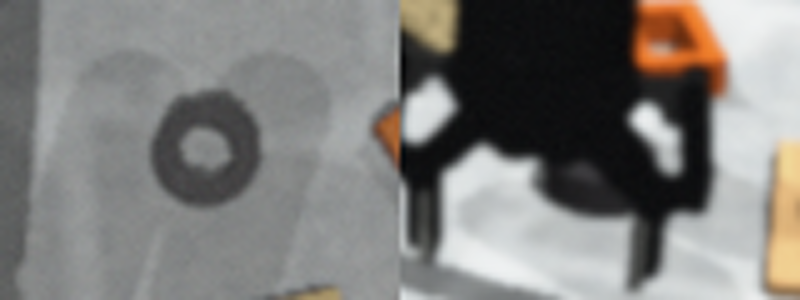

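The ring lies flat at (608.5,-235.4), with its hole visible at (205,148) in the left half. I'll grip it higher and centred.

Emit:
{"op": "play_rows", "data": {"motion": [[[-5, 0, 0, 0, 0, 0], [-10, 0, 0, 0, 0, 0], [-15, 0, 0, 0, 0, 0], [-20, 0, 0, 0, 0, 0.3], [-24.3, 0, 0, 0, 0, 0.3]]]}}

```text
time: 28.2
tool_pos: [606.2, -235.4, 104.3]
tcp_rot: [180.0, 0.1, 102.0]
ft_force: [1.3, 0.2, -0.0]
finger_gap: 85.2
grip_force: 0.0
```

Emit:
{"op": "play_rows", "data": {"motion": [[[-0.7, 0, 0, 0, 0, 0], [-0.7, 0, 1, 0, 0, 0], [-0.7, 0, 2, 0, 0, 0], [-0.7, 0, 2, 0, 0, 0], [-0.7, 0, 2, 0, 0, 0]]]}}

```text
time: 28.7
tool_pos: [606.8, -237.1, 82.8]
tcp_rot: [-179.9, -0.1, 102.2]
ft_force: [1.1, -0.5, 0.4]
finger_gap: 85.2
grip_force: 0.0
```

```bash
python3 plan.py 608.5 -235.4 10 102.4
```

```text
t 28.7 pos [ 606.8 -237.1   82.8] rot [-1.799e+02 -1.000e-01  1.022e+02] F [ 1.1 -0.5  0.4] gap 85.2 grip 0.0
shift [0.12 0.21 7.28] turn [-0.1 -0.1 -0.2] rows 1.5 j6~ -33.5
```

Emit:
{"op": "play_rows", "data": {"motion": [[[0.2, 0.1, 2, 0, 0, 0], [0.2, 0.1, 4, 0, 0, 0], [0.2, 0.1, 5.5, 0, 0, 0], [0.2, 0.1, 6, 0, 0, 0], [0.2, 0.1, 6, 0, 0, 0]]]}}

```text
time: 29.2
tool_pos: [607.4, -236.0, 23.0]
tcp_rot: [-179.9, -0.1, 102.1]
ft_force: [-0.4, 0.1, -0.2]
finger_gap: 85.5
grip_force: 0.0
```

Emit:
{"op": "play_rows", "data": {"motion": [[[0, 0, 0.5, 0, 0, 0], [0, 0, 0.8, 0, 0, 0], [0, 0, 0.8, 0, 0, 0], [0, 0, 0.8, 0, 0, 0], [0, 0, 0.8, 0, 0, 0]]]}}

```text
time: 29.7
tool_pos: [608.2, -236.8, 16.1]
tcp_rot: [180.0, 0.0, 102.1]
ft_force: [0.2, -0.4, -0.2]
finger_gap: 85.7
grip_force: 0.0
```

```bash
python3 plan.py 608.5 -235.4 10 102.4
```

```text
t 29.7 pos [ 608.2 -236.8   16.1] rot [180.    0.  102.1] F [ 0.2 -0.4 -0.2] gap 85.7 grip 0.0
shift [0.13 0.06 0.61] turn [ 0.   0.  -0.3] rows 0.1 j6~ -33.5
```

Emit:
{"op": "play_rows", "data": {"motion": [[[0.1, 0, 0.3, 0, 0, 0], [0.15, 0, 0.5, 0, 0, 0], [0.15, 0, 0.5, 0, 0, 0], [0.15, 0, 0.5, 0, 0, 0]]]}}

```text
time: 30.1
tool_pos: [607.5, -235.1, 10.6]
tcp_rot: [-180.0, -0.0, 102.1]
ft_force: [-0.1, -0.4, -0.5]
finger_gap: 85.1
grip_force: 0.0
```

Emit:
{"op": "play_rows", "data": {"motion": [[[0, 0, 0, 0, 0, 0], [0, 0, 0, 0, 0, 0], [0, 0, 0, 0, 0, 0], [0, 0, 0, 0, 0, 0], [0, 0, 0, 0, 0, 0]]], "jaw": 0, "squeeze": 60}}

```text
time: 30.6
tool_pos: [607.9, -235.4, 12.0]
tcp_rot: [180.0, 0.0, 102.1]
ft_force: [-4.2, 1.6, 6.8]
finger_gap: 63.9
grip_force: 63.7
```

Emit:
{"op": "play_rows", "data": {"motion": [[[0, 0, -0.3, 0, 0, 0], [0, 0, -1, 0, 0, 0], [0, 0, -2.5, 0, 0, 0], [0, 0, -5, 0, 0, 0], [0, 0, -7.5, 0, 0, 0]]]}}

```text
time: 31.1
tool_pos: [607.2, -234.9, 86.7]
tcp_rot: [-180.0, -0.0, 102.1]
ft_force: [0.3, 0.6, -4.4]
finger_gap: 63.5
grip_force: 67.4
```

Emit:
{"op": "play_rows", "data": {"motion": [[[0, 0, -2, 0, 0, 0], [0, 0, -3.5, 0, 0, 0], [0, 0, -3.5, 0, 0, 0]]]}}

```text
time: 31.4
tool_pos: [609.5, -236.0, 124.6]
tcp_rot: [179.8, 0.2, 102.1]
ft_force: [0.8, 0.9, -4.3]
finger_gap: 63.5
grip_force: 67.4
```

```bash
python3 plan.py 435 -265.8 120 102.2
python3 - <<'E'
from bench import optics
from h import *
s=optics.snapshot("side"); x,y=map(int,proj(s,[608,-236,125]))
c=s["pixels"][y-30:y+30,x-40:x+40,::-1]
c=cv2.resize(c,(800,600),interpolation=cv2.INTER_CUBIC)
c=(np.clip(c.astype(float)/255,0,1)**0.45*255).astype(np.uint8)
cv2.imwrite("pics/s7.png",c)
E
```

```text
t 31.4 pos [ 609.5 -236.   124.6] rot [179.8   0.2 102.1] F [ 0.8  0.9 -4.3] gap 63.5 grip 67.4
shift [  0.75 -17.68   0.38] turn [ 0.2  0.2 -0.1] rows 3.5 j6~ -43.6
```

View pics/s7.png

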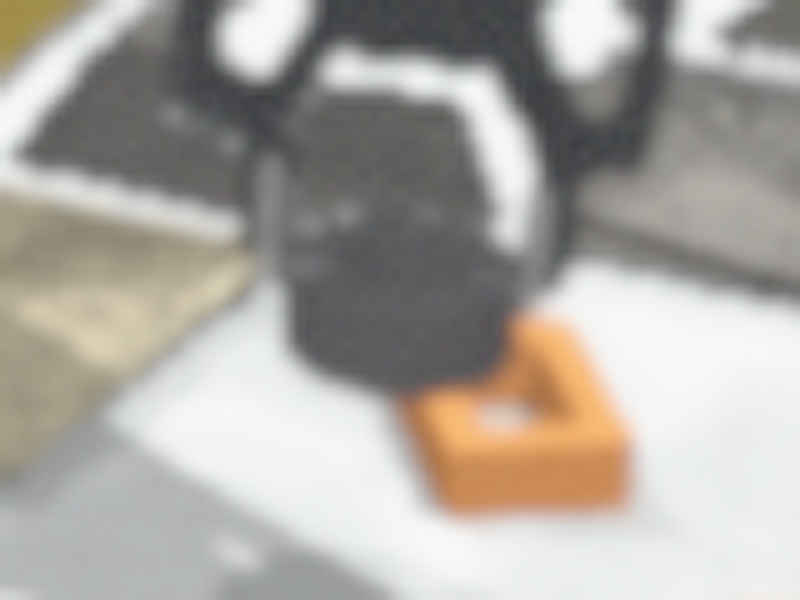

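The ring at (400,310) is held centred. It has low contrast because it hangs in the gripper's shadow. I'll move it over the round grip.

Emit:
{"op": "play_rows", "data": {"motion": [[[0.1, -3, 0, 0, 0, 0], [0.3, -7.5, 0, 0, 0, 0], [0.5, -12, 0, 0, 0, 0], [0.65, -15.5, 0, 0, 0, 0], [0.7, -17.5, 0, 0, 0, 0]]]}}

```text
time: 31.95
tool_pos: [431.4, -264.3, 118.5]
tcp_rot: [-179.8, -0.2, 102.1]
ft_force: [0.7, -0.0, -4.8]
finger_gap: 63.6
grip_force: 68.0
```

Emit:
{"op": "play_rows", "data": {"motion": [[[0, 0, 0.5, 0, 0, 0], [0, 0, 0.8, 0, 0, 0], [0, 0, 0.8, 0, 0, 0], [0, 0, 0.8, 0, 0, 0], [0, 0, 0.8, 0, 0, 0]]]}}

```text
time: 32.45
tool_pos: [435.7, -264.8, 112.7]
tcp_rot: [-180.0, -0.0, 102.2]
ft_force: [0.7, -0.3, -4.7]
finger_gap: 63.2
grip_force: 68.0
```

```bash
python3 plan.py 435 -265.8 50 102.2
```

```text
t 32.45 pos [ 435.7 -264.8  112.7] rot [-180.    -0.   102.2] F [ 0.7 -0.3 -4.7] gap 63.2 grip 68.0
shift [-0.08 -0.09  6.27] turn [-0. -0. -0.] rows 1.3 j6~ -43.6
```

Emit:
{"op": "play_rows", "data": {"motion": [[[-0.1, -0.1, 0.8, 0, 0, 0], [-0.1, -0.1, 2, 0, 0, 0], [-0.1, -0.1, 3, 0, 0, 0], [-0.1, -0.1, 3, 0, 0, 0]]]}}

```text
time: 32.85
tool_pos: [432.7, -265.0, 79.9]
tcp_rot: [-179.8, -0.2, 102.1]
ft_force: [-0.2, -0.2, -5.5]
finger_gap: 63.5
grip_force: 68.0
```

Emit:
{"op": "play_rows", "data": {"motion": [[[0, 0, 1, 0, 0, 0], [0, 0, 2, 0, 0, 0], [0, 0, 2.7, 0, 0, 0], [0, 0, 3, 0, 0, 0], [0, 0, 3, 0, 0, 0]]]}}

```text
time: 33.35
tool_pos: [433.9, -265.9, 52.0]
tcp_rot: [-179.9, -0.1, 102.1]
ft_force: [-0.3, 0.1, -4.8]
finger_gap: 63.5
grip_force: 68.0
```

```bash
python3 plan.py 435 -265.8 44 102.2
```

```text
t 33.35 pos [ 433.9 -265.9   52. ] rot [-1.799e+02 -1.000e-01  1.021e+02] F [-0.3  0.1 -4.8] gap 63.5 grip 68.0
shift [-0.01  0.12  0.8 ] turn [-0.1 -0.1 -0.1] rows 0.2 j6~ -43.6
```

Emit:
{"op": "play_rows", "data": {"motion": [[[0, 0.1, 0.3, 0, 0, 0], [0, 0.1, 0.6, 0, 0, 0], [0, 0.1, 0.7, 0, 0, 0], [0, 0.1, 0.7, 0, 0, 0]]]}}

```text
time: 33.75
tool_pos: [435.2, -266.0, 45.6]
tcp_rot: [-180.0, -0.0, 102.1]
ft_force: [-0.4, -0.5, -5.1]
finger_gap: 63.3
grip_force: 68.0
```

Emit:
{"op": "play_rows", "data": {"motion": [[[0, 0, 0.1, 0, 0, 0], [0, 0, 0.2, 0, 0, 0], [0, 0, 0.2, 0, 0, 0]]]}}

```text
time: 34.05
tool_pos: [435.5, -266.2, 44.5]
tcp_rot: [180.0, 0.0, 102.1]
ft_force: [-3.6, 3.0, 2.2]
finger_gap: 63.4
grip_force: 68.9
```

Emit:
{"op": "play_rows", "data": {"motion": [[[0, 0, 0, 0, 0, 0], [0, 0, 0, 0, 0, 0], [0, 0, -0.3, 0, 0, 0], [0, 0, -4, 0, 0, 0], [0, 0, -8, 0, 0, 0]]], "jaw": 1}}

```text
time: 34.55
tool_pos: [434.1, -265.2, 123.3]
tcp_rot: [-179.9, -0.2, 102.1]
ft_force: [0.4, 0.7, 0.0]
finger_gap: 85.7
grip_force: 0.0
```

```bash
python3 plan.py 662.2 228 130 102.2
```

```text
t 34.55 pos [ 434.1 -265.2  123.3] rot [-179.9   -0.2  102.1] F [0.4 0.7 0. ] gap 85.7 grip 0.0
shift [43.44 32.64 -0.63] turn [-0.1 -0.2 -0.1] rows 10.9 j6~ 6.8
```

Emit:
{"op": "play_rows", "data": {"motion": [[[43.4, 32.6, -0.6, 0, 0, 0], [43.4, 32.6, -0.6, 0, 0, 0], [43.4, 32.6, -0.6, 0, 0, 0], [43.4, 32.6, -0.6, 0, 0, 0], [43.4, 32.6, -0.6, 0, 0, 0]]]}}

```text
time: 35.05
tool_pos: [541.1, -37.3, 127.3]
tcp_rot: [179.9, 0.0, 102.1]
ft_force: [0.7, -1.1, 0.2]
finger_gap: 85.5
grip_force: 0.0
```

Emit:
{"op": "play_rows", "data": {"motion": [[[23.4, 17.6, -0.3, 0, 0, 0], [23.4, 17.6, -0.3, 0, 0, 0], [23.4, 17.6, -0.3, 0, 0, 0], [23.4, 17.6, -0.3, 0, 0, 0], [23.4, 17.6, -0.3, 0, 0, 0]]]}}

```text
time: 35.55
tool_pos: [646.0, 189.9, 129.5]
tcp_rot: [179.9, 0.0, 102.1]
ft_force: [1.7, 0.2, -1.0]
finger_gap: 85.5
grip_force: 0.0
```

```bash
python3 plan.py 662.2 228 100 102.2
python3 - <<'E'
from bench import optics
from h import *
s=optics.snapshot("top"); s2=optics.snapshot("side")
x,y=map(int,proj(s,[435,-266,50])); a=s["pixels"][y-30:y+30,x-40:x+40,::-1]
x,y=map(int,proj(s2,[435,-266,50])); b=s2["pixels"][y-30:y+30,x-40:x+40,::-1]
cv2.imwrite("pics/ab2.png",cv2.resize(np.hstack([a,b]),(800,300),interpolation=cv2.INTER_CUBIC))
E
```

```text
t 35.55 pos [646.  189.9 129.5] rot [179.9   0.  102.1] F [ 1.7  0.2 -1. ] gap 85.5 grip 0.0
shift [3.39 2.38 2.95] turn [ 0.1  0.  -0.1] rows 1.0 j6~ 6.8
```

View pics/ab2.png

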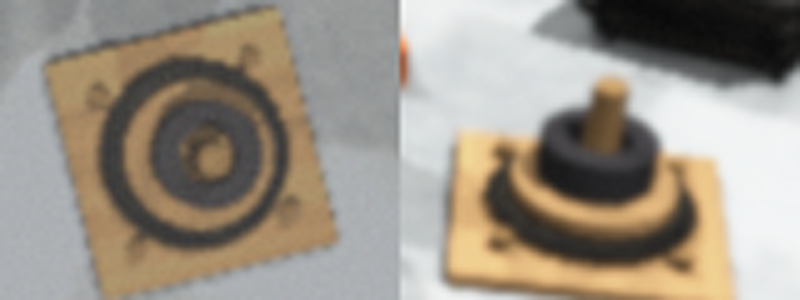

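The wide ring lies flat round the grip, at (205,150) in the left half and (600,150) in the right. Next is the narrow ring.

Emit:
{"op": "play_rows", "data": {"motion": [[[2, 1.4, 1, 0, 0, 0], [3, 2.1, 2, 0, 0, 0], [3.2, 2.3, 3, 0, 0, 0], [3.2, 2.3, 3, 0, 0, 0], [3.2, 2.3, 3, 0, 0, 0]]], "jaw": 0.9}}

```text
time: 36.15
tool_pos: [660.4, 222.7, 98.5]
tcp_rot: [-179.9, 0.0, 102.1]
ft_force: [-0.1, 0.7, 0.2]
finger_gap: 77.2
grip_force: 0.0
```

```bash
python3 plan.py 662.2 228 10 102.2
```

```text
t 36.15 pos [660.4 222.7  98.5] rot [-179.9    0.   102.1] F [-0.1  0.7  0.2] gap 77.2 grip 0.0
shift [0.48 0.29 8.85] turn [-0.1  0.  -0.1] rows 1.8 j6~ 6.8
```

Emit:
{"op": "play_rows", "data": {"motion": [[[0.4, 0.2, 3, 0, 0, 0], [0.4, 0.2, 6, 0, 0, 0], [0.4, 0.2, 7.5, 0, 0, 0], [0.4, 0.2, 7.5, 0, 0, 0], [0.4, 0.2, 7.5, 0, 0, 0]]]}}

```text
time: 36.65
tool_pos: [662.5, 227.8, 25.1]
tcp_rot: [180.0, 0.0, 102.1]
ft_force: [0.1, -0.2, 0.6]
finger_gap: 77.1
grip_force: 0.0
```

```bash
python3 plan.py 662.2 228 9 102.2
```

```text
t 36.65 pos [662.5 227.8  25.1] rot [180.    0.  102.1] F [ 0.1 -0.2  0.6] gap 77.1 grip 0.0
shift [ 0.02 -0.03  1.61] turn [ 0.   0.  -0.1] rows 0.3 j6~ 6.8
```

Emit:
{"op": "play_rows", "data": {"motion": [[[0, 0, 0.6, 0, 0, 0], [0, 0, 1.2, 0, 0, 0], [0, 0, 1.5, 0, 0, 0], [0, 0, 1.5, 0, 0, 0], [0, 0, 1.5, 0, 0, 0]]]}}

```text
time: 37.15
tool_pos: [662.0, 228.2, 9.0]
tcp_rot: [-180.0, 0.0, 102.1]
ft_force: [0.0, 0.6, -0.2]
finger_gap: 76.8
grip_force: 0.0
```

Emit:
{"op": "play_rows", "data": {"motion": [[[0, 0, 0, 0, 0, 0], [0, 0, 0, 0, 0, 0], [0, 0, 0, 0, 0, 0], [0, 0, 0, 0, 0, 0], [0, 0, 0, 0, 0, 0]]], "jaw": 0}}

```text
time: 37.65
tool_pos: [662.8, 228.4, 10.1]
tcp_rot: [179.9, -0.0, 102.1]
ft_force: [-0.7, 0.5, 5.3]
finger_gap: 46.9
grip_force: 65.2
```

Emit:
{"op": "play_rows", "data": {"motion": [[[0, 0, -0.5, 0, 0, 0], [0, 0, -2, 0, 0, 0], [0, 0, -5, 0, 0, 0], [0, 0, -8.5, 0, 0, 0], [0, 0, -12, 0, 0, 0]]]}}

```text
time: 38.15
tool_pos: [661.4, 228.0, 130.4]
tcp_rot: [-179.9, 0.0, 102.1]
ft_force: [0.6, -0.8, -2.5]
finger_gap: 47.4
grip_force: 64.8
```

```bash
python3 plan.py 435.2 -266 130 102.2
```

```text
t 38.15 pos [661.4 228.  130.4] rot [-179.9    0.   102.1] F [ 0.6 -0.8 -2.5] gap 47.4 grip 64.8
shift [-43.56 -32.48   0.09] turn [-0.1  0.  -0.1] rows 10.9 j6~ -43.6
```

Emit:
{"op": "play_rows", "data": {"motion": [[[-2.5, -1.9, 0, 0, 0, 0], [-6.4, -4.8, 0, 0, 0, 0], [-10.4, -7.8, 0, 0, 0, 0], [-14.4, -10.7, 0, 0, 0, 0], [-18.4, -13.7, 0, 0, 0, 0]]]}}

```text
time: 38.65
tool_pos: [565.5, 18.1, 129.8]
tcp_rot: [180.0, 0.0, 102.1]
ft_force: [-0.3, -0.6, -1.9]
finger_gap: 47.6
grip_force: 65.0
```

Emit:
{"op": "play_rows", "data": {"motion": [[[-4, -3, 0, 0, 0, 0], [-8, -6, 0, 0, 0, 0], [-12, -9, 0, 0, 0, 0], [-16, -12, 0, 0, 0, 0], [-20, -15, 0, 0, 0, 0]]]}}

```text
time: 39.15
tool_pos: [460.8, -209.0, 130.0]
tcp_rot: [180.0, 0.0, 102.1]
ft_force: [1.6, -0.7, -1.3]
finger_gap: 47.1
grip_force: 65.0
```

```bash
python3 plan.py 435.2 -266 120 102.2
```

```text
t 39.15 pos [ 460.8 -209.   130. ] rot [180.    0.  102.1] F [ 1.6 -0.7 -1.3] gap 47.1 grip 65.0
shift [-5.03 -3.7   1.  ] turn [ 0.   0.  -0.1] rows 1.3 j6~ -43.6
```

Emit:
{"op": "play_rows", "data": {"motion": [[[-2.5, -1.8, 0.3, 0, 0, 0], [-4, -3, 0.7, 0, 0, 0], [-4.8, -3.5, 1, 0, 0, 0], [-4.8, -3.5, 1, 0, 0, 0], [-4.8, -3.5, 1, 0, 0, 0]]]}}

```text
time: 39.65
tool_pos: [438.2, -261.0, 119.2]
tcp_rot: [180.0, -0.0, 102.1]
ft_force: [0.5, 0.0, -2.4]
finger_gap: 47.1
grip_force: 65.0
```

Emit:
{"op": "play_rows", "data": {"motion": [[[0, 0, 0, 0, 0, 0], [0, 0, 0, 0, 0, 0], [0, 0, 0, 0, 0, 0]]]}}

```text
time: 39.95
tool_pos: [438.3, -261.1, 119.2]
tcp_rot: [180.0, 0.0, 102.2]
ft_force: [0.1, 1.0, -2.0]
finger_gap: 47.3
grip_force: 65.0
```

```bash
python3 plan.py 435.2 -266 69 102.2
```

```text
t 39.95 pos [ 438.3 -261.1  119.2] rot [180.    0.  102.2] F [ 0.1  1.  -2. ] gap 47.3 grip 65.0
shift [-0.41 -0.4   5.02] turn [ 0.  0. -0.] rows 1.0 j6~ -43.6
```

Emit:
{"op": "play_rows", "data": {"motion": [[[-0.3, -0.3, 0.3, 0, 0, 0], [-0.4, -0.4, 0.8, 0, 0, 0], [-0.4, -0.4, 1.2, 0, 0, 0], [-0.4, -0.4, 1.2, 0, 0, 0], [-0.4, -0.4, 1.2, 0, 0, 0]]]}}

```text
time: 40.45
tool_pos: [434.6, -266.3, 106.7]
tcp_rot: [-180.0, -0.0, 102.1]
ft_force: [0.0, 0.9, -1.8]
finger_gap: 47.3
grip_force: 65.0
```

Emit:
{"op": "play_rows", "data": {"motion": [[[0, 0, 0.8, 0, 0, 0], [0, 0, 1.8, 0, 0, 0], [0, 0, 2.8, 0, 0, 0], [0, 0, 3.3, 0, 0, 0], [0, 0, 3.4, 0, 0, 0]]]}}

```text
time: 40.95
tool_pos: [434.0, -265.8, 71.6]
tcp_rot: [-179.9, -0.1, 102.1]
ft_force: [-0.1, 0.8, -2.3]
finger_gap: 47.1
grip_force: 65.0
```

Emit:
{"op": "play_rows", "data": {"motion": [[[0, 0, 0.1, 0, 0, 0], [0, 0, 0.2, 0, 0, 0], [0, 0, 0.2, 0, 0, 0], [0, 0, 0.2, 0, 0, 0]]]}}

```text
time: 41.35
tool_pos: [435.0, -266.6, 71.4]
tcp_rot: [180.0, 0.0, 102.1]
ft_force: [0.9, 0.6, -2.3]
finger_gap: 47.2
grip_force: 65.0
```

Emit:
{"op": "play_rows", "data": {"motion": [[[0, 0, 0.1, 0, 0, 0], [0, 0, 0.2, 0, 0, 0], [0, 0, 0.2, 0, 0, 0]]]}}

```text
time: 41.65
tool_pos: [434.7, -266.4, 68.9]
tcp_rot: [-180.0, -0.0, 102.1]
ft_force: [-0.2, -0.5, -1.8]
finger_gap: 47.1
grip_force: 65.0
```

Emit:
{"op": "play_rows", "data": {"motion": [[[0, 0, 0.1, 0, 0, 0], [0, 0, 0.15, 0, 0, 0], [0, 0, 0.15, 0, 0, 0]]]}}

```text
time: 41.95
tool_pos: [434.9, -266.6, 68.5]
tcp_rot: [180.0, 0.0, 102.1]
ft_force: [-4.0, 3.1, 6.7]
finger_gap: 47.4
grip_force: 65.9
```

Contact is where I expected it. I'll release, rise, move clear and check.

Emit:
{"op": "play_rows", "data": {"motion": [[[0, 0, 0, 0, 0, 0], [0, 0, 0, 0, 0, 0], [0, 0, -0.3, 0, 0, 0], [0, 0, -4, 0, 0, 0], [0, 0, -8, 0, 0, 0]]], "jaw": 1}}

```text
time: 42.45
tool_pos: [433.5, -265.5, 146.9]
tcp_rot: [-179.8, -0.2, 102.1]
ft_force: [0.9, -1.0, -0.5]
finger_gap: 85.5
grip_force: 0.0
```

Emit:
{"op": "play_rows", "data": {"motion": [[[4, 2, -2, 0, 0, 0], [8, 4, -4, 0, 0, 0], [12, 6, -4, 0, 0, 0], [16, 8, -4, 0, 0, 0], [20, 10, -4, 0, 0, 0]]]}}

```text
time: 42.95
tool_pos: [491.1, -48.3, 188.4]
tcp_rot: [179.9, 0.0, 102.1]
ft_force: [0.9, 0.4, -0.5]
finger_gap: 85.4
grip_force: 0.0
```

Emit:
{"op": "play_rows", "data": {"motion": [[[1, 1, 0, 0, 0, 0], [1, 1, 0, 0, 0, 0], [1, 1, 0, 0, 0, 0]]]}}

```text
time: 43.25
tool_pos: [498.2, -38.6, 187.5]
tcp_rot: [-180.0, 0.0, 102.1]
ft_force: [0.4, -0.2, 0.4]
finger_gap: 85.5
grip_force: 0.0
```

Run:
```python
from bench import optics,sensors
from h import *
s=optics.snapshot("top"); s2=optics.snapshot("side")
def cr(s,X): x,y=map(int,proj(s,X)); return cv2.resize(s["pixels"][y-30:y+30,x-40:x+40,::-1],(400,300),interpolation=cv2.INTER_CUBIC)
A,B=[435,-266,60],[444,245,45]
cv2.imwrite("pics/fin.png",np.vstack([np.hstack([cr(s,A),cr(s2,A)]),np.hstack([cr(s,B),cr(s2,B)])]))
g=masks(s)["green"]; print(rect(s,g,21,proj(s,[537,-3,21])*4)); print(sensors.sense()["tool_pos"])
```

```text
Traceback (most recent call last):
  File "h.py", line 11, in rect
    c=max(cs,key=cv2.contourArea)[:,0,:]/k
      ~~~^^^^^^^^^^^^^^^^^^^^^^^^
ValueError: max() iterable argument is empty
```

View pics/fin.png

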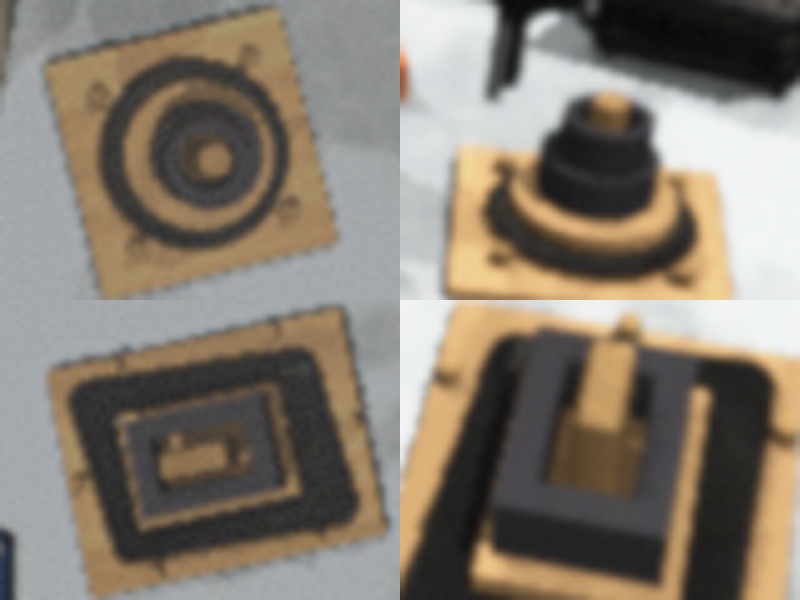

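Both stacks are complete and flat, and everything is centred within a few millimetres: the round one in the top crops at (205,155), the rectangular one in the bottom crops at (205,455).

```bash
python3 -c "
from bench import job
print(job.hand_in())"
```

```text
the job is handed in; nothing more can be done
None
```

I handed the job in at about 43 s. Both boards lie centred on their grilles, the wide and narrow rings are stacked on the round grip, and the frame is on the rectangular grip. I never touched the tin or the plug, but my last plug check failed because the arm was in the camera's way, and no result came back from the judging.

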